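Scan the label of a Petri-dish carrier

TASK

Log the batch of Petri dishes: lift the wand scanner out of its charging cradle by its head, lay it flat on the pale mat and let go, then pick it up again by the handle so that your grip squeezes the trigger in. With the trigger squeezed, aim its window at the middle of the label on the dish carrier (not the one on the tube carrier), roughly square to it and about 8 cm away, and hold it still there for a good second. Finally lay the scanner flat on the mat again and let go, never dropping it and without knocking over the two bottles of medium.

Things in the scene. Friction and masses are not known exactly. Their poses are not given: they have to be found in the camera images.
- scanner_mid (a point): Middle of the loose grey wand scanner, 170 mm long, about 0.2 kg: half-way along it, 23 mm above its flat underside (half-way up the head). x axis: along the scanner towards the window (beam direction); z: up as it lies on its underside; y: to the trigger side. It starts lying in the cradle, its underside 20 mm above the table.
- scanner_head (a point): Middle of the scanner's head, 52 mm ahead (+x) of the scanner's middle, 23 mm above the underside; axes as the scanner's. The head is a block 65 mm long (x), 52 mm wide (y, the way to grip it) and 46 mm high.
- scanner_handle (a point): Grip point of the handle, at the trigger's middle, 40 mm behind (-x) the scanner's middle and 18 mm above the underside; axes as the scanner's. The handle is a bar 105 mm long, 36 mm wide (y) and 36 mm high, its underside level with the head's. Grip it across y: 42 mm over handle and trigger, 38 mm with the trigger in.
- scanner_window (a point): Centre of the dark window in the front end of the scanner's head, 86 mm ahead of the scanner's middle and at the same height; axes as the scanner's, the beam leaves along +x.
- trigger (a joint): How far the trigger is squeezed in (m): 0 out, 0.004 fully in, squeezed from 0.0025. A black sprung paddle on the handle's +y side, 55 mm long, 26 mm high, standing out 6 mm. Its spring takes 1.6 N to start and 3.2 N fully in: a grip of 20 N or more across the handle, one finger on the paddle, squeezes it and holds the scanner.
- cradle: Fixed white charging cradle; origin on the table under the middle of the scanner lying in it, same axes. Floor 20 mm high. Walls 56 mm high (level with the handle's top) enclose the handle to x = +17 mm with 3 to 4 mm play: no room for fingers. The head sticks out on a tongue 30 mm wide, free on both sides. The scanner lifts straight up.
- mat: Pale grey fixed mat, 220 mm (x) by 240 mm (y), 3 mm thick; origin at the centre of its underside, on the table.
- dish_carrier: Fixed steel carrier, foot 120 x 120 mm, with four thin upright rods around a stack of seven Petri dishes 92 mm across, 135 mm high; origin at the centre of its underside. Its label stands on its -x side.
- dish_label: The white label with a square black-and-white code on a plate on the dish carrier, 60 mm wide (y) by 50 mm high (z), centre 85 mm above the table. Origin at the centre of the label's face; its -x axis points straight out of the face, towards the reader; it leans back, so -x points 20 degrees (0.35 rad) above level. Aim at this one.
- tube_carrier: Fixed carrier of the same foot, 110 mm high, that holds a white rack of twelve capped tubes and bears a similar label on its -x side, not to be scanned; origin at the centre of its underside.
- bottle_a: Loose amber medium bottle, 76 mm across and 160 mm tall; origin at the centre of its underside, z axis up. Must stay standing.
- bottle_b: Loose clear medium bottle, 68 mm across and 140 mm tall; origin at the centre of its underside, z axis up. Must stay standing.
Things that resemble listed ones, but are neither listed nor needed, are in the scene too. Of the things like the dish_carrier, leave any that is purple; of the rest the larger one is meant.

How it is judged:
On the way, in this order (a step that is already met when the one before it is completed fails the run):
1. the scanner, out of its cradle, lies flat on the mat and has been let go (x of scanner_mid in the frame of mat between -0.11 and 0.11 m and y of scanner_mid in the frame of mat between -0.12 and 0.12 m and z of scanner_mid in the frame of mat below 0.034 m and angle between scanner_mid's own z axis and vertical below 0.2 rad and contact force between the fingers and scanner below 0.05 N and linear speed of scanner below 0.02 m/s), for 0.2 s.
2. held by the handle with the trigger squeezed, the scanner is aimed at the dish carrier's label from 40 to 130 mm and kept still for a second (x of dish_label in the frame of scanner_window between 0.04 and 0.13 m and y of dish_label in the frame of scanner_window between -0.02 and 0.02 m and z of dish_label in the frame of scanner_window between -0.02 and 0.02 m and x of scanner_window in the frame of dish_label below -0.03 m and angle between the x axis of scanner_window and the x axis of dish_label, either way round below 0.6 rad and value of joint trigger above 0.0025 m and linear speed of scanner below 0.02 m/s and angular speed of scanner below 0.15 rad/s), for 1 s.
At the end, for the whole second after the job is handed in: Label read for 1 s (beam within 20 mm of its centre and 0.6 rad of square, from 40 to 130 mm, trigger in over 2.5 mm, under 0.02 m/s and 0.15 rad/s); then the scanner lies flat (0.2 rad), still and let go, its middle over the mat, trigger out (under 1.5 mm) (all of step 1 and value of joint trigger below 0.0015 m); the robot touches nothing.
It fails at once if the scanner is dropped (moves faster than 0.6 m/s when not held) (linear speed of scanner above 0.6 m/s and contact force between the fingers and scanner below 0.05 N).
It fails at once if a bottle of medium is knocked over (angle between any of bottle_a, bottle_b's own z axis and vertical above 0.5 rad).
It also fails if it takes over 64 s, if anything falls off the work surface, if the arm or the gripper's body presses on something with over 40 N, if the wrist force passes 120 N, or if a joint passes its speed limit or range.

ROBOT

A 6-joint arm with a two-finger parallel gripper is mounted at the origin on the work surface. World frame = base frame: x ahead of the robot, y to its left, z up, the work surface at z = 0. Lengths are in m, angles in rad, forces in N, time in s.
With the tool pointing down it reaches from about 0.35 to 0.975 m from the base axis. Payload 4.9 kg.
Tool frame: the origin (TCP) lies at the very end of the fingers, on their centre line; the grasp point (between the pads) lies 19 mm behind it (manip.hold_point_z is the distance from the TCP to the grasp point, in m); z points along the fingers, y is the direction in which the jaws open and shut (so a half turn about z gives the same grasp; the last joint's range is limited). The gripper opens to 85 mm and grips with 20 to 120 N. Pads are 22 mm wide; open, the fingers measure 114 mm over their backs; the gripper's body (76 mm by 85 mm) begins 54 mm behind the grasp point. The pads swing forward as they close: fully open they stand 13 mm farther back than shut.
Start: joints at [-1.46, 0.053, 1.613, -0, 1.476, -0.119], TCP at [0.142, -0.609, 0.195] pointing down, gripper open.
Joint ranges: [-3.01, 3.01], [-1.01, 2.22], [0.06, 2.58], [-1.02, 4.17], [0.09, 2.62], [-3.14, 3.14]. Speed limits (rad/s): [2.57, 2.57, 3.14, 3.14, 3.14, 3.14].

INTERFACE

Orientations are given as a unit quaternion [w, x, y, z].
In Python, from plant import monitor, grab_frame, camera_params, ticket, manip gives the robot as it stands.
- The arm moves only by the tool play_rows, never from a script. Its argument "commands" is a list of rows, each an object of numbers: "dx", "dy", "dz": the shift along the tool's x, y, z in cm; "rx", "ry", "rz": the turn, a rotation vector about the tool's x, y, z in rad; "claw": the closure, from 0 (fully open) to 1 (shut). In form: [{"dx": .., "dy": .., "dz": .., "rx": .., "ry": .., "rz": .., "claw": ..}, ...]. A call has 1 to 5 rows; each row is the pose to reach, as a shift and turn from the pose measured when the call began, along the tool's axes at that moment; what a row does not reach only later rows make up. A row lasts 1/10 s, in which the tool goes at most 50 mm and 8.59 degrees, less where a joint would pass 70% of its speed; a pose out of reach is approached as far as the arm can. A call with a gripper value outside its range is refused whole. The fingers move at their own pace and stop on an object; the grip force is fixed at half the most. Time passes only in rows, so rows that repeat a pose let the fingers close. It gives the time, the measured TCP pose, the force and the opening at its end, in the units of the state.
- monitor.state(): the state, without advancing time (a new reading comes with each control period).
- grab_frame(name): name is "side" or "top"; returns the picture (384x512x3 uint8, blue, green, red); there is no depth.
- camera_params(name): a dict with "fx", "fy", "cx", "cy" (pixels), "rvec" (rotation vector, rad) and "tvec" (3), from world to camera coordinates, as OpenCV has them. Camera axes: x right, y down, z forward; pixel columns grow to the right and rows downward; lengths in m; the calibration is good to about 2 mm. A picture is of the moment at which its call begins. camera_params takes no time and is no camera call.
- ticket.job_done(): hands the job in, once; it reports no verdict.
The state is a dict: "time": time; "joint_pos": joint angles; "joint_vel": joint speeds; "joint_efforts": joint torques, N m; "tool_pos": TCP position; "tool_rot": TCP orientation; "contact_force": force on the tool from outside, world axes, zero at the start; "ft_torque": the same for the moment, N m; "gripper_width": opening from 0.0 (shut) to 1.0 (fully open).
Only numpy, scipy, OpenCV 4.12 (cv2) and the standard library are available. Lean on these libraries where they do the work, as an engineer would, in place of code of your own. Each camera call takes 0.05 s, during which the arm holds its last target.

## Working session

There is one attempt and no reset: what is moved stays moved. The work goes in short steps, Python scripts to look and compute and a tool call to move; the robot and the scene stay as the last step left them, time stands still between calls to the robot, and variables do not carry over. Pictures are saved under pics/ and viewed, and the job is handed in when it is done.

Besides the shell and the picture viewer there is one more tool, called after "Emit:" by a JSON object that holds its "method" and its "body". play_rows: Moves the arm, as the interface text tells. Its arguments: {"type":"object","properties":{"commands":{"type":"array"}},"required":["commands"]}

```bash
mkdir -p pics; ls; python3 - <<'E'
from plant import monitor, grab_frame, camera_params, ticket, manip
import cv2
print(monitor.state())
for n in("side","top"):
    cv2.imwrite(f"pics/{n}0.png",grab_frame(n)); print(camera_params(n))
print([a for a in dir(manip) if a[0]!='_'])
E
```

```text
pics
{'time': 0.0, 'joint_pos': array([-1.46000141e+00,  5.33304486e-02,  1.61428739e+00, -1.44241226e-05,
        1.47601667e+00, -1.19010931e-01]), 'joint_vel': array([ 0.00155956, -0.00010114,  0.0007845 ,  0.00055285,  0.00131287,
        0.00012065]), 'joint_efforts': array([ 7.23833764e-04, -3.93682694e+01, -3.70170772e+01, -5.08191386e-05,
        6.98800446e-03, -5.40031678e-06]), 'tool_pos': array([ 0.14227925, -0.60787183,  0.19358343]), 'tool_rot': array([-1.02094767e-03,  9.93405322e-01,  1.14650880e-01, -2.98497017e-06]), 'contact_force': array([ 0.0449617 ,  0.46423629, -0.33994837]), 'ft_torque': array([-0.00861962, -0.0046952 ,  0.00122086]), 'gripper_width': 1.0060830282131827}
{'fx': 439.2065473328377, 'fy': 439.2065473328377, 'cx': 258.2802472209517, 'cy': 194.3524794989372, 'rvec': array([ 0.61527328, -2.6678735 ,  1.14568265]), 'tvec': array([0.46278515, 0.17060781, 1.57388973])}
{'fx': 367.1728664223976, 'fy': 367.1728664223976, 'cx': 255.6439934662032, 'cy': 191.49115975427756, 'rvec': array([ 2.1718982 , -2.22767488,  0.02432607]), 'tvec': array([0.07611751, 0.50298978, 1.40106686])}
['IKError', 'hold_point_z']
```

View pics/top0.png

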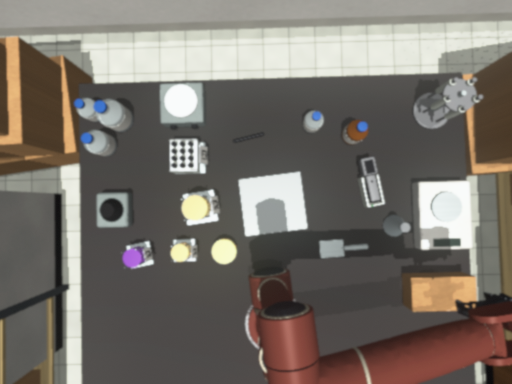

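View pics/side0.png

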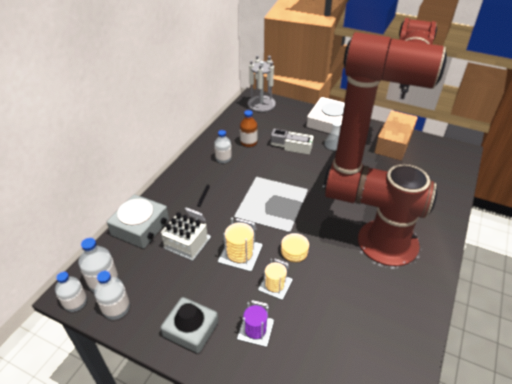

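```bash
cat > h.py <<'E'
import numpy as np, cv2
from scipy.spatial.transform import Rotation as R
from plant import monitor, grab_frame, camera_params, ticket, manip
def cam(n):
    c=camera_params(n);K=np.array([[c['fx'],0,c['cx']],[0,c['fy'],c['cy']],[0,0,1]]);return K,c['rvec'],np.array(c['tvec'])
def proj(n,P):
    K,r,t=cam(n);return cv2.projectPoints(np.array(P,float).reshape(-1,3),r,t,K,None)[0].reshape(-1,2)
def ray(n,uv,z):
    K,r,t=cam(n);M=R.from_rotvec(r).as_matrix();o=-M.T@t
    uv=np.array(uv,float).reshape(-1,2);d=(np.linalg.inv(K)@np.c_[uv,np.ones(len(uv))].T).T@M
    return o+d*((z-o[2])/d[:,2])[:,None]
def tri(a,b):
    P=[];
    for n in("top","side"):
        K,r,t=cam(n);P.append(K@np.c_[R.from_rotvec(r).as_matrix(),t])
    X=cv2.triangulatePoints(P[0],P[1],np.array(a,float).reshape(-1,2).T,np.array(b,float).reshape(-1,2).T);return (X[:3]/X[3]).T
def crop(img,x0,y0,x1,y1,s,out):
    cv2.imwrite(out,cv2.resize(img[y0:y1,x0:x1],None,fx=s,fy=s,interpolation=cv2.INTER_CUBIC))
E
python3 - <<'E'
from h import *
t=cv2.imread('pics/top0.png');s=cv2.imread('pics/side0.png')
def c(i,x0,y0,w,h,S): return cv2.resize(i[y0:y0+h,x0:x0+w],(w*S,h*S),interpolation=cv2.INTER_CUBIC)
a=c(t,340,145,65,65,6); b=c(s,255,115,65,65,6)
cv2.imwrite('pics/c1.png',np.hstack([a,b]))
a=c(t,165,175,65,65,6); b=c(s,205,205,65,65,6)
cv2.imwrite('pics/c2.png',np.hstack([a,b]))
for k in [(197,207),(371,181),(272,204),(340,247),(357,130),(314,121)]: print(k,ray('top',k,0.0).round(3))
print(proj('top',[[0,0,0]]),proj('side',[[0,0,0]]))
E
```

```text
(197, 207) [[0.451 0.291 0.   ]]
(371, 181) [[ 0.534 -0.382  0.   ]]
(272, 204) [[0.455 0.002 0.   ]]
(340, 247) [[ 0.284 -0.255  0.   ]]
(357, 130) [[ 0.733 -0.335  0.   ]]
(314, 121) [[ 0.773 -0.17   0.   ]]
[[275.59185337 323.30799597]] [[387.42415438 241.96195648]]
```

View pics/c1.png

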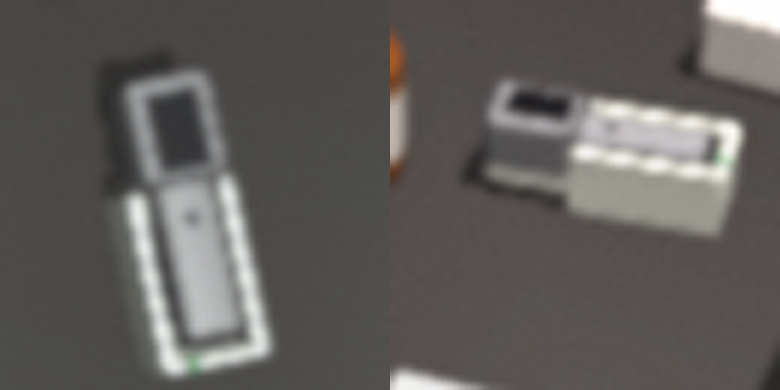

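View pics/c2.png

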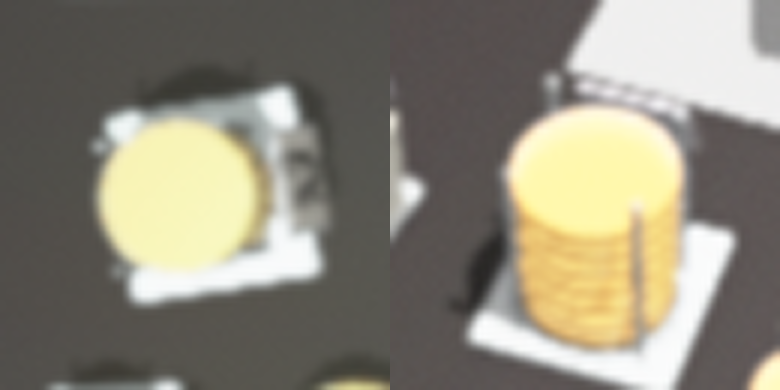

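```bash
python3 - <<'E'
from h import *
t=cv2.imread('pics/top0.png')
def rect(m,z,name):
    cs,_=cv2.findContours(m,cv2.RETR_EXTERNAL,cv2.CHAIN_APPROX_NONE);c=max(cs,key=cv2.contourArea)
    b=cv2.boxPoints(cv2.minAreaRect(c)); W=ray('top',b,z)[:,:2]
    e=[W[1]-W[0],W[2]-W[1]]
    print(name,'px',b.round(1).tolist(),'ctr',W.mean(0).round(4),'sides',[ (round(float(np.linalg.norm(x)),4),round(float(np.degrees(np.arctan2(x[1],x[0]))),1)) for x in e]); return c
g=cv2.cvtColor(t,cv2.COLOR_BGR2GRAY)
# scanner head lid: grey 120-200 region, rows up to handle
m=np.zeros_like(g);roi=(slice(150,212),slice(355,392))
m[roi]=(g[roi]>125)*255; rect(m,.061,'cradle+head')
m2=np.zeros_like(g);m2[176:212,355:392]=(g[176:212,355:392]>125)*255; rect(m2,.056,'cradle')
m3=np.zeros_like(g);m3[150:174,355:392]=(g[150:174,355:392]>110)*255; m3=cv2.morphologyEx(m3,cv2.MORPH_CLOSE,np.ones((9,9)));rect(m3,.066,'head')
m4=np.zeros_like(g);m4[165:245,230:312]=(g[165:245,230:312]>160)*255; rect(m4,.003,'mat')
for r in range(150,212,2): print(''.join('%4d'%v for v in g[r,358:390]))
# carrier foot corners from crop (6x, offset 165,175)
q=np.array([[105,112],[290,88],[320,270],[133,300]])/6+[165,175]
W=ray('top',q,.006)[:,:2];print(W.round(4),np.linalg.norm(np.roll(W,-1,0)-W,axis=1).round(4),W.mean(0))
E
```

```text
cradle+head px [[359.6000061035156, 176.89999389648438], [378.3999938964844, 172.6999969482422], [385.29998779296875, 203.8000030517578], [366.6000061035156, 208.0]] ctr [ 0.4964 -0.3675] sides [(0.0708, -78.9), (0.1173, -169.6)]
cradle px [[359.79998779296875, 177.5], [378.5, 173.3000030517578], [385.29998779296875, 203.8000030517578], [366.6000061035156, 208.0]] ctr [ 0.4953 -0.3693] sides [(0.071, -78.9), (0.1153, -169.6)]
head px [[360.29998779296875, 158.8000030517578], [373.6000061035156, 155.89999389648438], [377.3999938964844, 172.89999389648438], [364.1000061035156, 175.89999389648438]] ctr [ 0.5866 -0.356 ] sides [(0.0503, -78.9), (0.0643, -169.6)]
mat px [[237.6999969482422, 179.1999969482422], [300.29998779296875, 171.1999969482422], [307.6000061035156, 228.39999389648438], [244.89999389648438, 236.39999389648438]] ctr [ 0.4562 -0.0006] sides [(0.2435, -84.2), (0.2217, -174.4)]
  72  72  71  71  71  72  71  72  72  72  71  71  72  71  71  71  71  71  72  71  71  71  72  71  73  72  71  72  72  72  72  72
  71  71  72  71  70  71  71  70  68  67  69  71  71  71  72  72  71
[... 3224 characters left out ...]
5 112 119 129 142 149 159 177 210 221 182 119  84  76  76  76
  74  74  75  74  76  85  92 107 160 220 228 202 171 150 150 172 195 211 214 212 212 209 195 180 169 154 123  92  79  76  77  77
  74  74  75  74  75  78  86  95 123 175 212 215 192 155 138 149 154 142 123 107  98  93  87  81  78  76  76  76  76  76  75  76
  75  75  75  75  75  74  75  78  80  84  91  92  87  81  78  77  77  76  76  75  75  75  75  76  76  75  76  75  77  77  76  77
  75  75  74  75  74  75  74  74  75  75  74  74  75  75  75  75  75  75  75  76  75  75  76  76  76  76  77  76  77  77  77  75
[[0.5037 0.3454]
 [0.516  0.2261]
 [0.399  0.2094]
 [0.3828 0.3297]] [0.1199 0.1182 0.1214 0.1219] [0.45036049 0.27762642]
```

```bash
python3 - <<'E'
from h import *
t=cv2.imread('pics/top0.png');s=cv2.imread('pics/side0.png')
def c(i,x0,y0,w,h,S): return cv2.resize(i[y0:y0+h,x0:x0+w],(w*S,h*S),interpolation=cv2.INTER_CUBIC)
cv2.imwrite('pics/c3.png',np.hstack([c(t,200,186,28,38,14),c(s,228,212,28,38,14)]))
g=cv2.cvtColor(t,cv2.COLOR_BGR2GRAY)
for r in range(188,224): print(r,''.join('%4d'%v for v in g[r,202:226]))
E
```

```text
188   60  60  62  63  66  73  79  85  91  96  93  82  73  73  76  80  80  81  81  82  82  82  82  81
189   61  63  65  68  73  82  97 114 139 157 152 118  80  68  69  75  79  81  82  82  82  82  82  82
190   75  81  91 102 111 128 156 183 209 226 218 166 101  68  63  69  74  80  81  82  82  81  82  83
191  113 120 132 145 154 174 209 232 242 245 238 191 118  73  63  64  69  77  81  81  82  82  82  82
192  153 155 160 165 169 182 215 239 247 248 243 210 137  83  64  62  67  75  81  81  82  82  83  82
193  168 168 168 169 169 175 201 233 246 248 246 228 163  95  66  63  67  76  81  82  82  82  82  82
194  167 161 160 161 164 170 183 215 237 246 246 235 177 105  73  66  67  74  79  81  83  83  83  83
195  158 138 136 140 149 161 173 191 219 234 237 226 175 121  97  82  70  71  78  82  83  83  83  83
196  153 126 116 117 130 152 168 182 196 203 203 191 163 140 126 103  78  70  77  82  83  84  83  83
197  177 143 122 117 129 152 167 179 191 185 172 164 158 153 141 115  84  71  78  83  82  84  84  84
198  215 181 148 133 136 152 166 183 202 192 171 158 156 153 144 120  88  72  77  82  84  
[... 1835 characters left out ...]
25 211 206 202 203 211 223 236 245 248 249 250 250 249 244 218 152 102  87  86  86  86  87  86
218  223 220 227 236 240 243 245 248 249 249 250 250 249 249 246 228 168 109  89  87  86  87  88  86
219  239 241 244 247 248 249 249 249 249 249 249 249 248 248 243 225 167 109  88  86  86  87  87  86
220  247 248 248 248 248 248 248 247 245 241 239 237 237 233 221 189 139 100  87  86  86  86  86  86
221  248 247 244 241 238 237 236 232 220 199 184 177 174 168 152 128 104  90  87  87  87  87  86  86
222  236 231 218 196 182 176 173 166 149 128 114 106 103 102  98  93  88  87  86  86  86  86  86  87
223  172 164 147 124 111 105 103 102  97  91  89  87  87  87  87  86  86  86  86  86  86  86  86  87
```

View pics/c3.png

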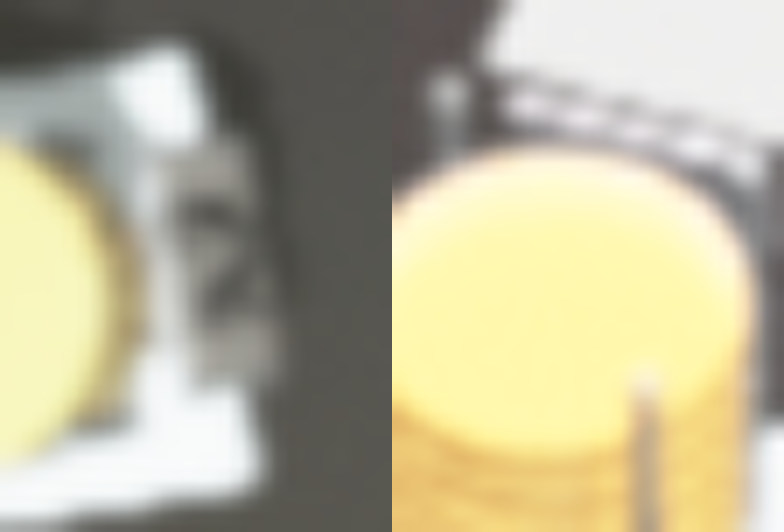

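```bash
python3 - <<'E'
from h import *
f=lambda p,o:np.array(p)/14-.5+.0+np.array(o)
TL,TR,BR,BL=[f(p,(200,186)) for p in[(165,150),(255,135),(285,375),(195,385)]]
s1,s2=f((503-392,95),(228,212)),f((755-392,160),(228,212))
print(tri([TL,BL],[s1,s2]).round(4))
a=ray('top',[TL,BL],.1085);b=ray('top',[TR,BR],.0615)
print(a.round(4),b.round(4),np.linalg.norm(a[0]-a[1]),np.linalg.norm(b[0]-b[1]))
c=(a.mean(0)+b.mean(0))/2;print('label centre',c, 'by single ray',ray('top',(TL+TR+BR+BL)/4,.085))
n=b.mean(0)-a.mean(0);print('normal heading',np.degrees(np.arctan2(n[1],n[0])),np.linalg.norm(n[:2]),'exp',.05*np.sin(.35))
e=a[0]-a[1];print('edge heading',np.degrees(np.arctan2(e[1],e[0])));e=b[0]-b[1];print(np.degrees(np.arctan2(e[1],e[0])))
fc=np.array([.4504,.2776]);d=c[:2]-fc;print('dir from foot centre',np.degrees(np.arctan2(d[1],d[0])),np.linalg.norm(d))
st=monitor.state();print(R.from_quat(st['tool_rot'][[1,2,3,0]]).as_matrix().round(3))
E
```

```text
[[0.4916 0.2227 0.1063]
 [0.4287 0.2151 0.1056]]
[[0.4887 0.2211 0.1085]
 [0.4287 0.2147 0.1085]] [[0.4931 0.2034 0.0615]
 [0.4296 0.1968 0.0615]] 0.0603551981201016 0.06382436074750622
label centre [0.46001421 0.20899888 0.085     ] by single ray [[0.45996685 0.20920239 0.085     ]]
normal heading -81.39146027604531 0.017996201922728397 exp 0.01714489037277257
edge heading 6.0614794242266985
5.87746093167514
dir from foot centre -82.0221551966562 0.06927153863576119
[[ 0.974  0.228 -0.   ]
 [ 0.228 -0.974  0.002]
 [ 0.    -0.002 -1.   ]]
```

Emit:
{"method": "play_rows", "body": {"commands": [{"dz": -5,"claw": 0},{"dz": -10,"claw": 0},{"dx": 5,"dy": -1.4,"dz": -10,"rz": 0.05,"claw": 0},{"dx": 10,"dy": -2.9,"dz": -10,"rz": 0.05,"claw": 0},{"dx": 15,"dy": -4.4,"dz": -10,"rz": 0.05,"claw": 0}]}}

```text
invalid input
```

```bash
cat >> h.py <<'E'
def goal(p,head,pitch=0):
    """print move (cm, rotvec) to TCP position p, tool x at heading (deg), tool down, nose-down pitch deg"""
    st=monitor.state();M=R.from_quat(np.array(st['tool_rot'])[[1,2,3,0]]);
    T=R.from_euler('z',head,degrees=True)*R.from_euler('y',pitch,degrees=True)*R.from_matrix(np.diag([1.,-1,-1]))
    print('t',round(st['time'],2),'pos',np.round(st['tool_pos'],4),'w',round(st['gripper_width'],3),'F',np.round(st['contact_force'],1))
    print('move cm',(M.inv().apply(np.array(p)-st['tool_pos'])*100).round(2),'rv',(M.inv()*T).as_rotvec().round(4))
E
python3 -c "
from h import *
goal((.5866,-.356,.12),10.4)"
```

```text
t 0.1 pos [ 0.1423 -0.608   0.1937] w 1.001 F [ 0.7  1.  -0.8]
move cm [ 49.   -14.4    7.41] rv [-0.0018 -0.0002  0.0482]
```

Emit:
{"method": "play_rows", "body": {"commands": [{"dx": 0,"dy": 0,"dz": -5,"rx": 0,"ry": 0,"rz": 0,"claw": 0},{"dx": 0,"dy": 0,"dz": -10,"rx": 0,"ry": 0,"rz": 0,"claw": 0},{"dx": 5,"dy": -1.4,"dz": -10,"rx": 0,"ry": 0,"rz": 0.05,"claw": 0},{"dx": 10,"dy": -2.9,"dz": -10,"rx": 0,"ry": 0,"rz": 0.05,"claw": 0},{"dx": 15,"dy": -4.4,"dz": -10,"rx": 0,"ry": 0,"rz": 0.05,"claw": 0}]}}

```text
time: 0.6
tool_pos: [0.2738, -0.5334, 0.2939]
tool_rot: [-0.001, 0.996, 0.089, 0.0]
contact_force: [1.0, 0.0, -0.0]
gripper_width: 1.003
```

```bash
python3 -c "
from h import *
goal((.5866,-.356,.12),10.4)"
```

```text
t 0.6 pos [ 0.2738 -0.5334  0.2939] w 1.003 F [ 1.  0. -0.]
move cm [ 33.92 -11.89  17.42] rv [-0.0016 -0.0003 -0.0032]
```

Emit:
{"method": "play_rows", "body": {"commands": [{"dx": 34,"dy": -11.9,"dz": 4,"rx": 0,"ry": 0,"rz": 0,"claw": 0},{"dx": 34,"dy": -11.9,"dz": 4,"rx": 0,"ry": 0,"rz": 0,"claw": 0},{"dx": 34,"dy": -11.9,"dz": 4,"rx": 0,"ry": 0,"rz": 0,"claw": 0},{"dx": 34,"dy": -11.9,"dz": 4,"rx": 0,"ry": 0,"rz": 0,"claw": 0},{"dx": 34,"dy": -11.9,"dz": 4,"rx": 0,"ry": 0,"rz": 0,"claw": 0}]}}

```text
time: 1.1
tool_pos: [0.4905, -0.4102, 0.2658]
tool_rot: [-0.001, 0.996, 0.089, -0.0]
contact_force: [0.2, -0.4, 0.7]
gripper_width: 0.995
```

Emit:
{"method": "play_rows", "body": {"commands": [{"dx": 9,"dy": -3.2,"dz": 1,"rx": 0,"ry": 0,"rz": 0,"claw": 0},{"dx": 9,"dy": -3.2,"dz": 1,"rx": 0,"ry": 0,"rz": 0,"claw": 0},{"dx": 9,"dy": -3.2,"dz": 1,"rx": 0,"ry": 0,"rz": 0,"claw": 0}]}}

```text
time: 1.4
tool_pos: [0.5767, -0.3583, 0.2531]
tool_rot: [-0.003, 0.996, 0.092, -0.001]
contact_force: [0.2, 0.2, 0.3]
gripper_width: 1.001
```

```bash
python3 -c "
from h import *
goal((.5866,-.356,.10),10.4)"
```

```text
t 1.4 pos [ 0.5767 -0.3583  0.2531] w 1.001 F [0.2 0.2 0.3]
move cm [ 1.03  0.04 15.31] rv [-0.0059  0.001   0.0033]
```

Emit:
{"method": "play_rows", "body": {"commands": [{"dx": 1,"dy": 0,"dz": 5,"rx": -0.006,"ry": 0,"rz": 0.003,"claw": 0},{"dx": 1,"dy": 0,"dz": 10,"rx": -0.006,"ry": 0,"rz": 0.003,"claw": 0},{"dx": 1,"dy": 0,"dz": 14,"rx": -0.006,"ry": 0,"rz": 0.003,"claw": 0},{"dx": 1,"dy": 0,"dz": 15.3,"rx": -0.006,"ry": 0,"rz": 0.003,"claw": 0},{"dx": 1,"dy": 0,"dz": 15.3,"rx": -0.006,"ry": 0,"rz": 0.003,"claw": 0}]}}

```text
time: 1.9
tool_pos: [0.5842, -0.3547, 0.097]
tool_rot: [-0.002, 0.996, 0.091, -0.003]
contact_force: [0.3, 0.4, 0.2]
gripper_width: 1.004
```

```bash
python3 - <<'E'
from h import *
goal((.5866,-.356,.027),10.4)
t=grab_frame('top');s=grab_frame('side')
def c(i,x0,y0,w,h,S): return cv2.resize(i[y0:y0+h,x0:x0+w],(w*S,h*S),interpolation=cv2.INTER_CUBIC)
cv2.imwrite('pics/c4.png',np.hstack([c(t,330,130,80,90,5),c(s,240,90,80,90,5)]))
E
```

```text
t 1.9 pos [ 0.5842 -0.3547  0.097 ] w 1.004 F [0.3 0.4 0.2]
move cm [0.25 0.2  6.99] rv [-0.0042  0.0051 -0.0002]
```

View pics/c4.png

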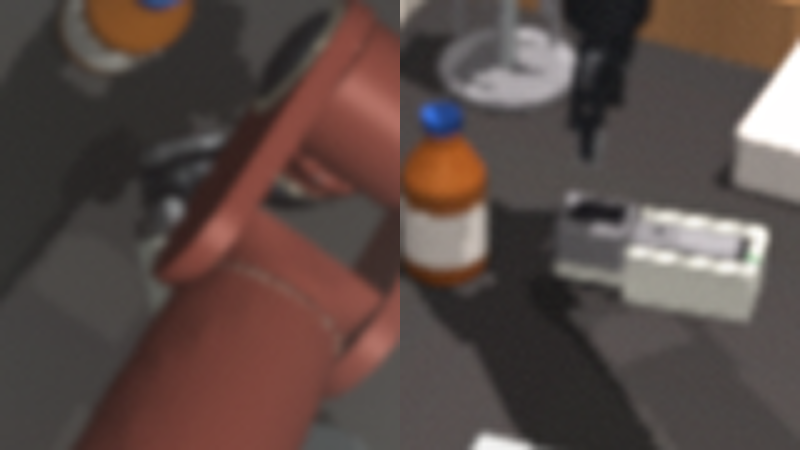

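Emit:
{"method": "play_rows", "body": {"commands": [{"dx": 0.2,"dy": 0.2,"dz": 2,"rx": -0.004,"ry": 0.005,"rz": 0,"claw": 0},{"dx": 0.2,"dy": 0.2,"dz": 4,"rx": -0.004,"ry": 0.005,"rz": 0,"claw": 0},{"dx": 0.2,"dy": 0.2,"dz": 6,"rx": -0.004,"ry": 0.005,"rz": 0,"claw": 0},{"dx": 0.2,"dy": 0.2,"dz": 7,"rx": -0.004,"ry": 0.005,"rz": 0,"claw": 0},{"dx": 0.2,"dy": 0.2,"dz": 7,"rx": -0.004,"ry": 0.005,"rz": 0,"claw": 0}]}}

```text
time: 2.5
tool_pos: [0.59, -0.3592, 0.0337]
tool_rot: [0.003, 0.996, 0.09, 0.004]
contact_force: [-0.3, 1.4, -0.2]
gripper_width: 0.998
```

```bash
python3 - <<'E'
from h import *
goal((.5866,-.356,.027),10.4)
s=grab_frame('side')
cv2.imwrite('pics/c5.png',cv2.resize(s[90:180,240:320],None,fx=6,fy=6,interpolation=cv2.INTER_CUBIC))
E
```

```text
t 2.5 pos [ 0.59   -0.3592  0.0337] w 0.998 F [-0.3  1.4 -0.2]
move cm [-0.28 -0.38  0.67] rv [ 0.0075 -0.0069 -0.0004]
```

View pics/c5.png

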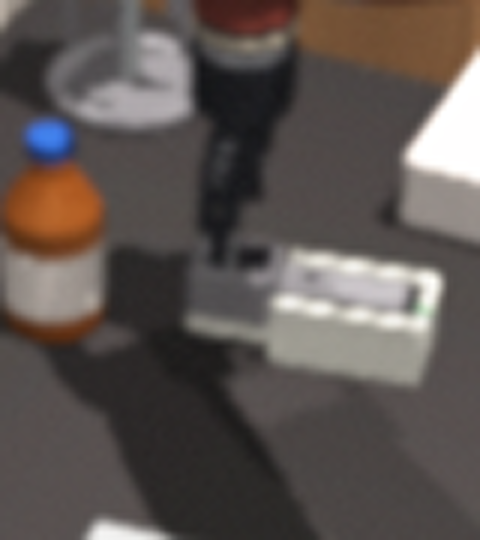

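```bash
python3 - <<'E'
from h import *
st=monitor.state();M=R.from_quat(st['tool_rot'][[1,2,3,0]])
print(M.as_matrix().round(3))
for l in [(0,0,0),(0,.0425,0),(0,-.0425,0),(0,.05,-.013),(0,-.05,-.013),(0,0,-.07)]:
    P=M.apply(l)+st['tool_pos'];print(l,P.round(3),proj('side',P).round(1),((proj('side',P)-[240,90])*6).round())
h=np.array([.5866,-.356]);u=np.array([.9836,.1805]);v=np.array([-.1805,.9836])
for a in(1,-1):
  for b in(1,-1):
    P=np.r_[h+a*.0325*u+b*.026*v,.066];print('head',((proj('side',P)-[240,90])*6).round())
E
```

```text
[[ 0.984  0.18   0.009]
 [ 0.18  -0.984 -0.007]
 [ 0.008  0.008 -1.   ]]
(0, 0, 0) [ 0.59  -0.359  0.035] [[278.  137.3]] [[228. 284.]]
(0, 0.0425, 0) [ 0.598 -0.401  0.035] [[280.2 131.9]] [[241. 251.]]
(0, -0.0425, 0) [ 0.583 -0.318  0.034] [[275.8 142.9]] [[215. 317.]]
(0, 0.05, -0.013) [ 0.599 -0.409  0.048] [[280.7 128.6]] [[244. 232.]]
(0, -0.05, -0.013) [ 0.581 -0.31   0.047] [[275.5 141.5]] [[213. 309.]]
(0, 0, -0.07) [ 0.59  -0.359  0.105] [[278.7 124.4]] [[232. 206.]]
head [[181. 266.]]
head [[198. 226.]]
head [[268. 280.]]
head [[283. 240.]]
```

```bash
python3 - <<'E'
from h import *
s=grab_frame('side')
c=cv2.resize(s[112:156,262:302],None,fx=13,fy=13,interpolation=cv2.INTER_CUBIC)
c=np.clip((c.astype(float)-20)*1.8,0,255).astype(np.uint8);cv2.imwrite('pics/c6.png',c)
E
```

```text
(no output)
```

View pics/c6.png

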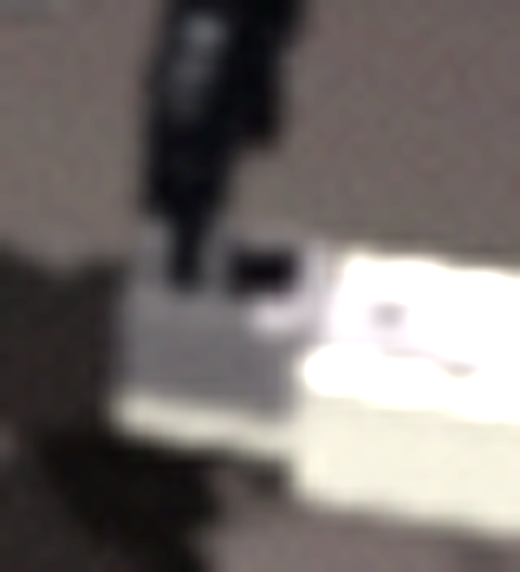

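```bash
python3 - <<'E'
from h import *
M=R.from_quat(np.array([-.002,.996,.091,-.003])[[1,2,3,0]]);p=np.array([.5842,-.3547,.097])
for l in [(0,0,0),(0,.0425,-.013),(0,-.0425,-.013),(0,.057,-.013),(0,-.057,-.013),(0,0,-.073)]:
    P=M.apply(l)+p;q=proj('side',P)[0];print(l,q.round(1),((q-[240,90])*5+[400,0]).round())
E
```

```text
(0, 0, 0) [279.4 126.6] [597. 183.]
(0, 0.0425, -0.013) [281.7 118.9] [609. 144.]
(0, -0.0425, -0.013) [277.2 129.6] [586. 198.]
(0, 0.057, -0.013) [282.5 117.1] [612. 136.]
(0, -0.057, -0.013) [276.4 131.5] [582. 207.]
(0, 0, -0.073) [279.9 112.4] [600. 112.]
```

```bash
python3 - <<'E'
from h import *
s=grab_frame('side');s0=cv2.imread('pics/side0.png');cv2.imwrite('pics/side_a.png',s)
f=lambda i:cv2.resize(i[100:156,258:302],None,fx=8,fy=8,interpolation=cv2.INTER_CUBIC)
d=cv2.absdiff(s,s0);d=np.clip(d.astype(float)*4,0,255).astype(np.uint8)
cv2.imwrite('pics/c7.png',np.hstack([f(s),f(d)]))
E
```

```text
(no output)
```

View pics/c7.png

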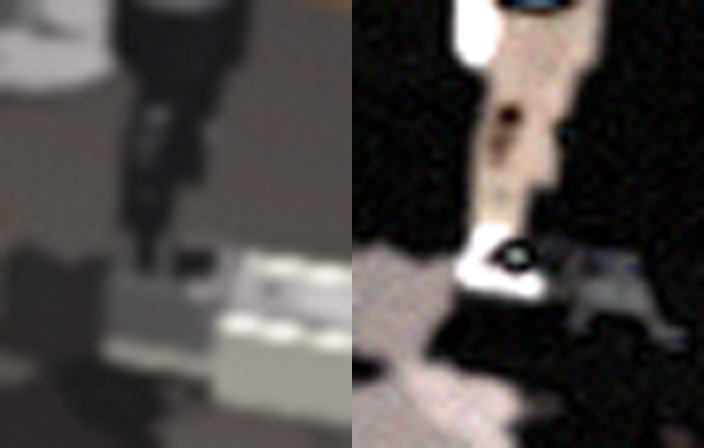

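Emit:
{"method": "play_rows", "body": {"commands": [{"dx": -0.2,"dy": -0.3,"dz": -4,"rx": 0,"ry": 0,"rz": 0,"claw": 0},{"dx": -0.2,"dy": -0.3,"dz": -7,"rx": 0,"ry": 0,"rz": 0,"claw": 0},{"dx": -0.2,"dy": -0.3,"dz": -7,"rx": 0,"ry": 0,"rz": 0,"claw": 0}]}}

```text
time: 2.95
tool_pos: [0.5918, -0.3596, 0.1145]
tool_rot: [0.009, 0.996, 0.091, 0.01]
contact_force: [0.2, -0.3, 1.0]
gripper_width: 1.002
```

```bash
python3 - <<'E'
from h import *
s=grab_frame('side');s0=cv2.imread('pics/side0.png');cv2.imwrite('pics/side_b.png',s)
f=lambda i:cv2.resize(i[90:150,258:302],None,fx=8,fy=8,interpolation=cv2.INTER_CUBIC)
d=cv2.absdiff(s,s0);d=np.clip(d.astype(float)*4,0,255).astype(np.uint8)
cv2.imwrite('pics/c8.png',np.hstack([np.clip(f(s)*1.6,0,255).astype(np.uint8),f(d)]))
st=monitor.state();M=R.from_quat(st['tool_rot'][[1,2,3,0]]);p=st['tool_pos'];print(p)
for l in [(0,0,0),(0,.0425,-.013),(0,-.0425,-.013),(0,.057,-.013),(0,-.057,-.013),(0,0,-.073)]:
    P=M.apply(l)+p;q=proj('side',P)[0];print(l,q.round(1),((q-[258,90])*8).round())
E
```

```text
[ 0.59045343 -0.35864464  0.11135211]
(0, 0, 0) [278.6 123.1] [165. 265.]
(0, 0.0425, -0.013) [281.  115.2] [184. 202.]
(0, -0.0425, -0.013) [276.4 126.2] [147. 289.]
(0, 0.057, -0.013) [281.7 113.4] [190. 187.]
(0, -0.057, -0.013) [275.6 128.1] [140. 305.]
(0, 0, -0.073) [279.4 108.9] [171. 151.]
```

View pics/c8.png

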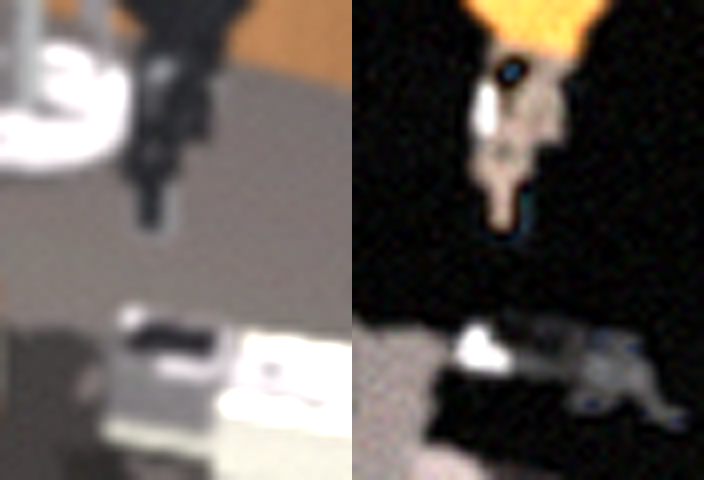

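```bash
python3 - <<'E'
from h import *
goal((.5866,-.356,.03),10.4)
E
```

```text
t 3.0 pos [ 0.5905 -0.3586  0.1114] w 1.001 F [-0.4  0.4 -0.1]
move cm [-0.46 -0.47  8.12] rv [ 0.0167 -0.0153 -0.0002]
```

Emit:
{"method": "play_rows", "body": {"commands": [{"dx": -0.3,"dy": -0.3,"dz": 3,"rx": 0.012,"ry": -0.011,"rz": 0,"claw": 0},{"dx": -0.4,"dy": -0.4,"dz": 6,"rx": 0.015,"ry": -0.014,"rz": 0,"claw": 0},{"dx": -0.45,"dy": -0.45,"dz": 8,"rx": 0.0165,"ry": -0.015,"rz": 0,"claw": 0},{"dx": -0.45,"dy": -0.45,"dz": 8,"rx": 0.0165,"ry": -0.015,"rz": 0,"claw": 0},{"dx": -0.45,"dy": -0.45,"dz": 8,"rx": 0.0165,"ry": -0.015,"rz": 0,"claw": 0}]}}

```text
time: 3.5
tool_pos: [0.5864, -0.356, 0.0308]
tool_rot: [-0.0, 0.996, 0.091, -0.0]
contact_force: [0.0, 0.0, -0.2]
gripper_width: 1.002
```

```bash
python3 - <<'E'
from h import *
s=grab_frame('side');s0=cv2.imread('pics/side0.png');cv2.imwrite('pics/side_c.png',s)
f=lambda i:cv2.resize(i[100:160,258:302],None,fx=8,fy=8,interpolation=cv2.INTER_CUBIC)
b=cv2.imread('pics/side_b.png')
d=cv2.absdiff(s,b);d=np.clip(d.astype(float)*4,0,255).astype(np.uint8)
cv2.imwrite('pics/c9.png',np.hstack([np.clip(f(s)*1.6,0,255).astype(np.uint8),f(d)]))
goal((.5866,-.356,.03),10.4)
st=monitor.state();M=R.from_quat(st['tool_rot'][[1,2,3,0]]);p=st['tool_pos'];print(p)
for l in [(0,0,0),(0,.0425,-.013),(0,-.0425,-.013)]:
    P=M.apply(l)+p;q=proj('side',P)[0];print(l,q.round(1),((q-[258,100])*8).round())
E
```

```text
t 3.55 pos [ 0.5873 -0.3566  0.0322] w 1.004 F [-0.2  0.7  0.1]
move cm [-0.06 -0.07  0.22] rv [ 0.0012 -0.0012 -0.0002]
[ 0.58727681 -0.35657892  0.032222  ]
(0, 0, 0) [278.4 138.3] [163. 306.]
(0, 0.0425, -0.013) [280.7 130.5] [182. 244.]
(0, -0.0425, -0.013) [276.2 141.4] [146. 331.]
```

View pics/c9.png

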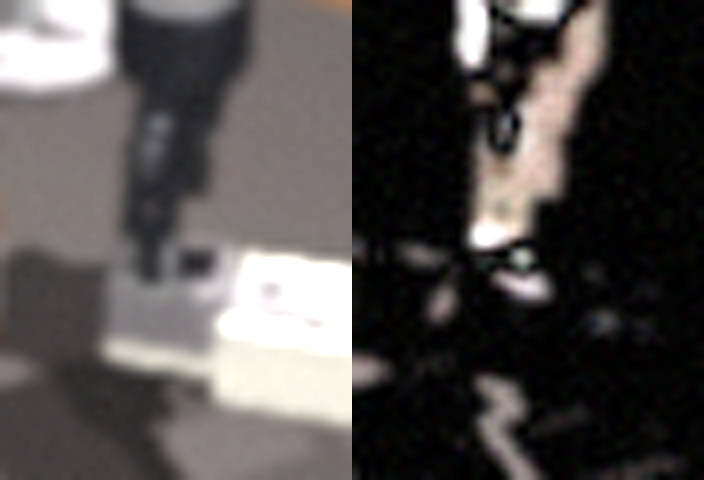

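Emit:
{"method": "play_rows", "body": {"commands": [{"dx": 0,"dy": 0,"dz": 0.2,"rx": 0,"ry": 0,"rz": 0,"claw": 0.3},{"dx": 0,"dy": 0,"dz": 0.2,"rx": 0,"ry": 0,"rz": 0,"claw": 0.3},{"dx": 0,"dy": 0,"dz": 0.2,"rx": 0,"ry": 0,"rz": 0,"claw": 0.3}]}}

```text
time: 3.85
tool_pos: [0.5879, -0.357, 0.0314]
tool_rot: [0.001, 0.996, 0.091, 0.001]
contact_force: [-0.7, -0.0, -0.1]
gripper_width: 0.7
```

```bash
python3 - <<'E'
from h import *
s=grab_frame('side');cv2.imwrite('pics/side_d.png',s);t=grab_frame('top');cv2.imwrite('pics/top_d.png',t)
f=lambda i:cv2.resize(i[100:160,258:302],None,fx=8,fy=8,interpolation=cv2.INTER_CUBIC)
b=cv2.imread('pics/side_c.png')
d=cv2.absdiff(s,b);d=np.clip(d.astype(float)*4,0,255).astype(np.uint8)
cv2.imwrite('pics/c10.png',np.hstack([np.clip(f(s)*1.6,0,255).astype(np.uint8),f(d)]))
goal((.5866,-.356,.03),10.4)
cv2.imwrite('pics/t10.png',cv2.resize(t[120:220,330:430],None,fx=6,fy=6,interpolation=cv2.INTER_CUBIC))
E
```

```text
t 3.95 pos [ 0.5875 -0.3568  0.0308] w 0.698 F [ 0.1 -0.5  0.6]
move cm [-0.08 -0.1   0.08] rv [ 0.0019 -0.0018 -0.0002]
```

View pics/c10.png

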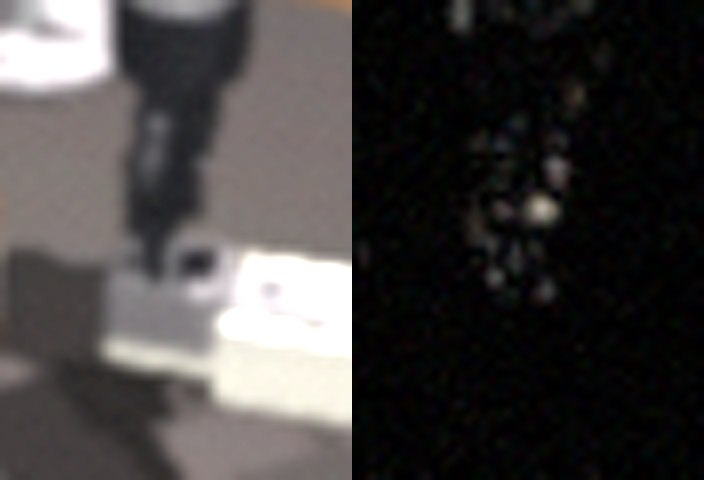

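View pics/t10.png

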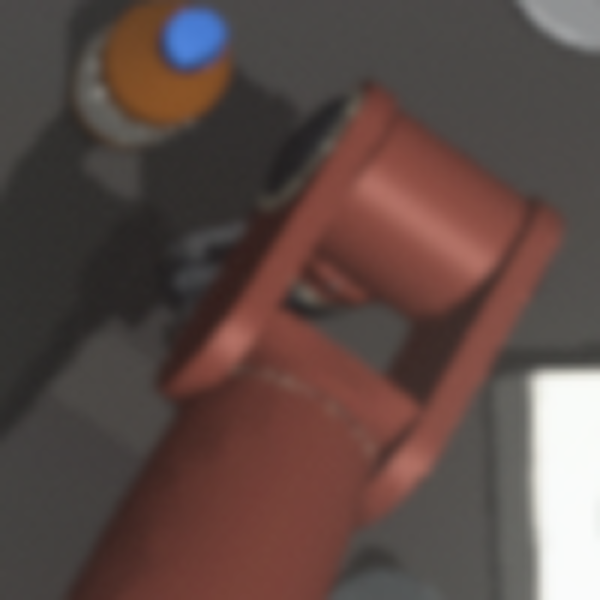

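Emit:
{"method": "play_rows", "body": {"commands": [{"dx": 0,"dy": 0,"dz": 0,"rx": 0.002,"ry": -0.002,"rz": 0,"claw": 0},{"dx": -0.1,"dy": -0.1,"dz": 0,"rx": 0.002,"ry": -0.002,"rz": 0,"claw": 0},{"dx": -0.1,"dy": -0.1,"dz": 0.7,"rx": 0.002,"ry": -0.002,"rz": 0,"claw": 0},{"dx": -0.1,"dy": -0.1,"dz": 1.5,"rx": 0.002,"ry": -0.002,"rz": 0,"claw": 0},{"dx": -0.1,"dy": -0.1,"dz": 2.2,"rx": 0.002,"ry": -0.002,"rz": 0,"claw": 0}]}}

```text
time: 4.45
tool_pos: [0.586, -0.3556, 0.0075]
tool_rot: [-0.0, 0.996, 0.091, -0.001]
contact_force: [-0.6, 0.4, -0.8]
gripper_width: 1.0
```

```bash
python3 - <<'E'
from h import *
s=grab_frame('side');cv2.imwrite('pics/side_e.png',s)
f=lambda i:cv2.resize(i[100:160,258:302],None,fx=8,fy=8,interpolation=cv2.INTER_CUBIC)
b=cv2.imread('pics/side_c.png')
d=cv2.absdiff(s,b);d=np.clip(d.astype(float)*4,0,255).astype(np.uint8)
cv2.imwrite('pics/c11.png',np.hstack([np.clip(f(s)*1.6,0,255).astype(np.uint8),f(d)]))
goal((.5866,-.356,.03),10.4)
print(proj('top',[[.579,-.314,.045],[.579,-.314,.08],[.579,-.314,.12]]))
E
```

```text
t 4.5 pos [ 0.5851 -0.3551  0.006 ] w 1.0 F [-1.2  0.7 -1.1]
move cm [ 0.12  0.11 -2.41] rv [-0.0027  0.0026 -0.0002]
[[355.99617294 168.74506411]
 [358.51847317 167.83914212]
 [361.56771019 166.74396286]]
```

View pics/c11.png

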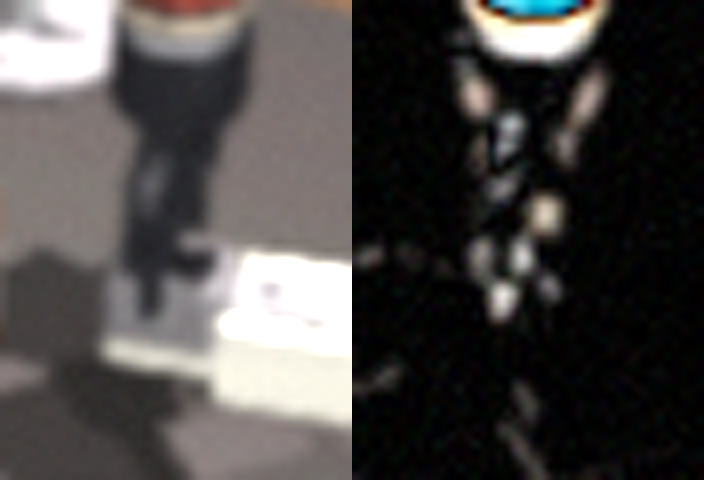

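Emit:
{"method": "play_rows", "body": {"commands": [{"dx": 0.1,"dy": 0.1,"dz": -0.2,"rx": -0.002,"ry": 0.002,"rz": 0,"claw": 0.3},{"dx": 0.1,"dy": 0.1,"dz": -0.2,"rx": -0.002,"ry": 0.002,"rz": 0,"claw": 0.6},{"dx": 0.1,"dy": 0.1,"dz": -0.2,"rx": -0.002,"ry": 0.002,"rz": 0,"claw": 1},{"dx": 0.1,"dy": 0.1,"dz": -0.2,"rx": -0.002,"ry": 0.002,"rz": 0,"claw": 1},{"dx": 0.1,"dy": 0.1,"dz": -0.2,"rx": -0.002,"ry": 0.002,"rz": 0,"claw": 1}]}}

```text
time: 5.0
tool_pos: [0.5868, -0.3562, 0.0086]
tool_rot: [0.0, 0.996, 0.091, 0.0]
contact_force: [0.9, -0.0, 1.5]
gripper_width: 0.59
```

```bash
python3 - <<'E'
from h import *
s=grab_frame('side');cv2.imwrite('pics/side_f.png',s)
f=lambda i:cv2.resize(i[100:160,258:302],None,fx=8,fy=8,interpolation=cv2.INTER_CUBIC)
b=cv2.imread('pics/side_e.png')
d=cv2.absdiff(s,b);d=np.clip(d.astype(float)*4,0,255).astype(np.uint8)
cv2.imwrite('pics/c12.png',np.hstack([np.clip(f(s)*1.6,0,255).astype(np.uint8),f(d)]))
goal((.5866,-.356,.03),10.4)
E
```

```text
t 5.05 pos [ 0.5868 -0.3562  0.0086] w 0.598 F [ 0.9 -0.   1.8]
move cm [-0.01 -0.02 -2.14] rv [ 0.0002 -0.0004 -0.0003]
```

View pics/c12.png

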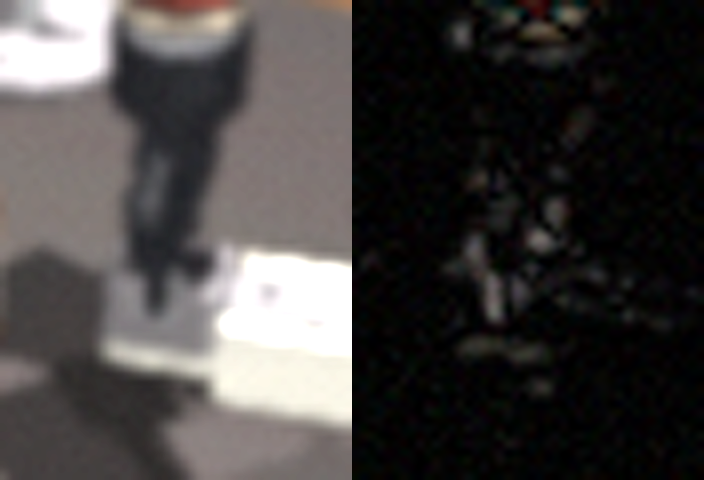

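Emit:
{"method": "play_rows", "body": {"commands": [{"dx": 0,"dy": 0,"dz": -1,"rx": 0,"ry": 0,"rz": 0,"claw": 1},{"dx": 0,"dy": 0,"dz": -2.5,"rx": 0,"ry": 0,"rz": 0,"claw": 1},{"dx": 0,"dy": 0,"dz": -4,"rx": 0,"ry": 0,"rz": 0,"claw": 1},{"dx": 0,"dy": 0,"dz": -6,"rx": 0,"ry": 0,"rz": 0,"claw": 1},{"dx": 0,"dy": 0,"dz": -8,"rx": 0,"ry": 0,"rz": 0,"claw": 1}]}}

```text
time: 5.55
tool_pos: [0.5868, -0.3562, 0.0906]
tool_rot: [0.0, 0.996, 0.091, 0.0]
contact_force: [0.3, -0.2, -2.9]
gripper_width: 0.591
```

Emit:
{"method": "play_rows", "body": {"commands": [{"dx": 0,"dy": 0,"dz": -3,"rx": 0,"ry": 0,"rz": 0,"claw": 1},{"dx": 0,"dy": 0,"dz": -5,"rx": 0,"ry": 0,"rz": 0,"claw": 1},{"dx": 0,"dy": 0,"dz": -5,"rx": 0,"ry": 0,"rz": 0,"claw": 1}]}}

```text
time: 5.85
tool_pos: [0.5893, -0.3581, 0.1472]
tool_rot: [0.004, 0.996, 0.091, 0.004]
contact_force: [0.8, -0.4, -1.5]
gripper_width: 0.593
```

```bash
python3 - <<'E'
from h import *
s=grab_frame('side');cv2.imwrite('pics/side_g.png',s)
c=cv2.resize(s[80:160,250:330],None,fx=7,fy=7,interpolation=cv2.INTER_CUBIC)
cv2.imwrite('pics/c13.png',np.clip(c*1.5,0,255).astype(np.uint8))
goal((.45,.042,.15),97)
E
```

```text
t 5.9 pos [ 0.5881 -0.3572  0.1442] w 0.594 F [ 1.3 -0.2 -2.4]
move cm [ -6.38 -41.75  -0.82] rv [ 0.0076 -0.     -1.5116]
```

View pics/c13.png

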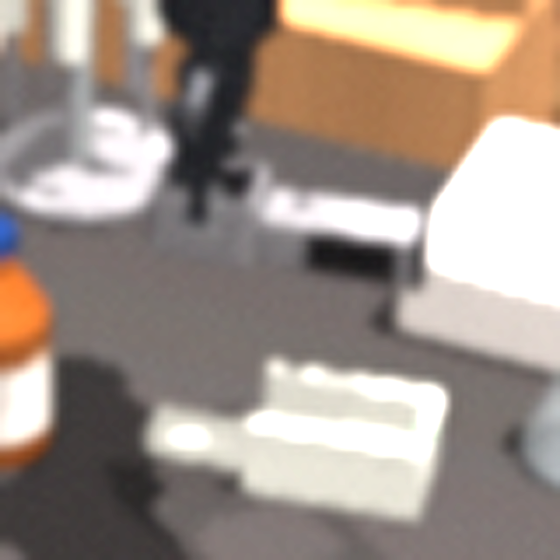

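```bash
python3 - <<'E'
from h import *
b=cv2.imread('pics/side_b.png').astype(int);s0=cv2.imread('pics/side0.png').astype(int)
d=(b-s0).sum(2)//3
for r in range(106,134): print(r,d[r,268:290])
E
```

```text
106 [  2   0   1   0 -12 -35 -57 -58 -44 -47 -46 -45 -40 -40 -43 -36 -18  -5
   1   1   1  -1]
107 [  0   2   3   0  -7 -24 -40 -43 -41 -40 -46 -45 -39 -30 -28 -26 -13  -3
   0   1   0   2]
108 [  1   2   3   1  -6 -24 -37 -41 -32 -33 -41 -41 -29 -14  -9  -8  -7   0
   0   1   0   0]
109 [  2   2  -1   1  -8 -26 -40 -39 -33 -34 -39 -38 -25  -6   2  -1   0   0
   0   0   3   1]
110 [  1   2   0  -1 -13 -30 -42 -46 -40 -43 -42 -41 -22  -4   1   1   1   1
   1   3   1   1]
111 [ -1   1   2  -1 -10 -27 -40 -46 -47 -47 -45 -33 -19  -6   1   1   0  -1
   1   0  -1   1]
112 [ -1   2   1  -1  -6 -20 -31 -43 -48 -44 -34 -18  -9  -1   1   1  -1  -1
   0   2  -1   2]
113 [  2   2   0   0  -3  -7 -19 -34 -47 -42 -18  -1   2   2   1   1   1   1
   2  -1   1   0]
114 [  1  -1   1   3   1   2  -7 -29 -45 -40 -12   8   6   1   1   0   1  -1
   0   0   0   2]
115 [  3   0   0   0   1   3  -6 -25 -42 -36 -10  11   7   0   0   1   0   2
   1   3   2  -1]
116 [ -1   0   1   1   1   4  -4 -23 -43 -36  -9  11   7   2   0   1   3   1
   0   1   1   0]
117 [  1   1   1   2   2   3  -2 -24 -38 -31  -7  11   
[... 562 characters left out ...]
2 0 1 1 2 0 0 0 1 1 1 1 1 1 0 0]
126 [-1 -1  1  3  1  0  0  0  0  1  3  0  0  2  0  2  2  0 -1  0  0  0]
127 [ 2  0  1  1 -2  1  1  1 -1  0  0 -2  1 -1  0  0 -1  0  1  1  2 -1]
128 [ 1  2  1  0  0  0 -1 -1 -1 -5 -3 -2 -1 -1 -1  1  1  0 -1  1  0  1]
129 [ 1  0  1  2 -5 -8 -6 -6 -4 -7 -7 -5 -4 -6 -6 -5 -4 -2 -2  0  0 -1]
130 [ -1  -1   1  -4 -19 -29 -24 -13  -3  -4  -6  -5  -7 -10 -10 -10  -8  -8
  -7  -5  -1  -2]
131 [-14 -10  -6 -17 -46 -63 -51 -24  -7  -4  -4  -3  -6 -11  -9  -9  -9 -12
 -14  -9 -10 -13]
132 [-27 -21 -20 -38 -70 -84 -66 -32 -16  -6  -4  -5  -6  -5  -7  -5  -9 -13
 -16 -11 -14 -16]
133 [-35 -31 -24 -50 -81 -88 -77 -58 -42 -23 -12 -10  -9  -5  -6  -5 -10 -14
 -13 -13 -14 -16]
```

Emit:
{"method": "play_rows", "body": {"commands": [{"dx": -0.7,"dy": -4,"dz": -1,"rx": 0.006,"ry": 0,"rz": -0.14,"claw": 1},{"dx": -1.4,"dy": -8,"dz": -1,"rx": 0.006,"ry": 0,"rz": -0.28,"claw": 1},{"dx": -2,"dy": -12,"dz": -1,"rx": 0.006,"ry": 0,"rz": -0.42,"claw": 1},{"dx": -2.6,"dy": -16,"dz": -1,"rx": 0.006,"ry": 0,"rz": -0.56,"claw": 1},{"dx": -3.2,"dy": -20,"dz": -1,"rx": 0.006,"ry": 0,"rz": -0.7,"claw": 1}]}}

```text
time: 6.4
tool_pos: [0.5187, -0.1643, 0.1509]
tool_rot: [-0.001, 0.903, 0.429, 0.0]
contact_force: [0.4, 0.0, -0.9]
gripper_width: 0.592
```

```bash
python3 - <<'E'
from h import *
goal((.45,.042,.15),97)
E
```

```text
t 6.4 pos [ 0.5187 -0.1643  0.1509] w 0.592 F [ 0.4  0.  -0.9]
move cm [ 11.65 -18.36   0.15] rv [-0.0011 -0.0025 -0.8063]
```

Emit:
{"method": "play_rows", "body": {"commands": [{"dx": 2,"dy": -4,"dz": 0,"rx": -0.001,"ry": -0.002,"rz": -0.14,"claw": 1},{"dx": 4.5,"dy": -8,"dz": 0,"rx": -0.001,"ry": -0.002,"rz": -0.28,"claw": 1},{"dx": 7,"dy": -12,"dz": 0,"rx": -0.001,"ry": -0.002,"rz": -0.42,"claw": 1},{"dx": 9.5,"dy": -16,"dz": 0,"rx": -0.001,"ry": -0.002,"rz": -0.56,"claw": 1},{"dx": 11.6,"dy": -18.4,"dz": 0,"rx": -0.001,"ry": -0.002,"rz": -0.7,"claw": 1}]}}

```text
time: 6.9
tool_pos: [0.4467, 0.0443, 0.1496]
tool_rot: [-0.002, 0.699, 0.715, -0.001]
contact_force: [0.3, -1.1, -2.1]
gripper_width: 0.593
```

```bash
python3 - <<'E'
from h import *
goal((.45,.042,.06),97)
E
```

```text
t 6.9 pos [0.4467 0.0443 0.1496] w 0.593 F [ 0.3 -1.1 -2.1]
move cm [-0.25  0.36  8.96] rv [-0.0031 -0.0016 -0.0994]
```

Emit:
{"method": "play_rows", "body": {"commands": [{"dx": -0.2,"dy": 0.3,"dz": 2,"rx": -0.003,"ry": -0.002,"rz": -0.1,"claw": 1},{"dx": -0.2,"dy": 0.3,"dz": 5,"rx": -0.003,"ry": -0.002,"rz": -0.1,"claw": 1},{"dx": -0.2,"dy": 0.3,"dz": 8,"rx": -0.003,"ry": -0.002,"rz": -0.1,"claw": 1},{"dx": -0.2,"dy": 0.3,"dz": 9,"rx": -0.003,"ry": -0.002,"rz": -0.1,"claw": 1},{"dx": -0.2,"dy": 0.3,"dz": 9,"rx": -0.003,"ry": -0.002,"rz": -0.1,"claw": 1}]}}

```text
time: 7.4
tool_pos: [0.4468, 0.0426, 0.0568]
tool_rot: [-0.002, 0.662, 0.749, -0.002]
contact_force: [0.2, 0.1, -1.1]
gripper_width: 0.598
```

```bash
python3 - <<'E'
from h import *
s=grab_frame('side');t=grab_frame('top')
c=lambda i,x,y,w,h:cv2.resize(i[y:y+h,x:x+w],(w*5,h*5),interpolation=cv2.INTER_CUBIC)
cv2.imwrite('pics/c14.png',np.hstack([c(s,215,135,80,100),c(t,225,155,80,100)]))
goal((.45,.042,.0),97)
E
```

```text
t 7.5 pos [0.4498 0.0423 0.0602] w 0.592 F [ 0.7  0.1 -2.5]
move cm [-0.03  0.01  6.02] rv [0.0005 0.0005 0.0004]
```

View pics/c14.png

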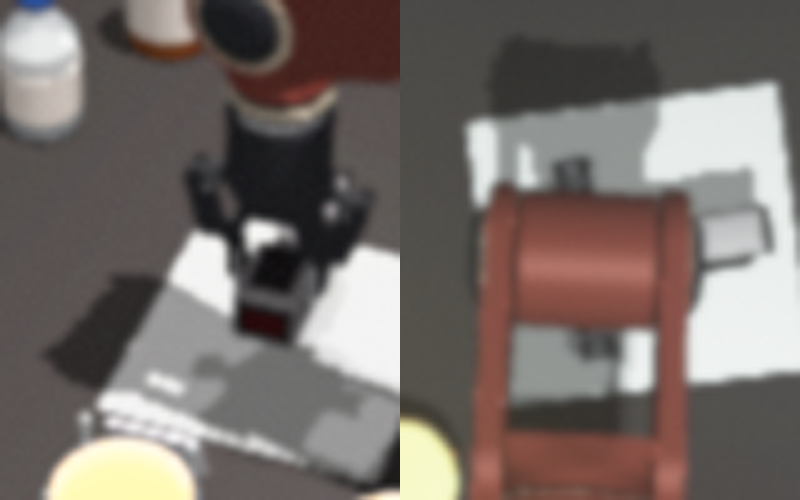

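Emit:
{"method": "play_rows", "body": {"commands": [{"dx": 0,"dy": 0,"dz": 2,"rx": 0,"ry": 0,"rz": 0,"claw": 1},{"dx": 0,"dy": 0,"dz": 4,"rx": 0,"ry": 0,"rz": 0,"claw": 1},{"dx": 0,"dy": 0,"dz": 5.5,"rx": 0,"ry": 0,"rz": 0,"claw": 1},{"dx": 0,"dy": 0,"dz": 6,"rx": 0,"ry": 0,"rz": 0,"claw": 1},{"dx": 0,"dy": 0,"dz": 6,"rx": 0,"ry": 0,"rz": 0,"claw": 1}]}}

```text
time: 8.0
tool_pos: [0.4505, 0.0422, 0.0009]
tool_rot: [0.001, 0.663, 0.749, 0.0]
contact_force: [-0.5, -0.5, -1.9]
gripper_width: 0.593
```

```bash
python3 - <<'E'
from h import *
s=grab_frame('side')
c=lambda i,x,y,w,h:cv2.resize(i[y:y+h,x:x+w],(w*7,h*7),interpolation=cv2.INTER_CUBIC)
cv2.imwrite('pics/c15.png',c(s,230,160,80,70))
goal((.45,.042,-.008),97)
E
```

```text
t 8.05 pos [0.451  0.0422 0.0015] w 0.595 F [ 0.3 -0.3 -2.1]
move cm [-0.   -0.11  0.95] rv [0.0024 0.0009 0.0002]
```

View pics/c15.png

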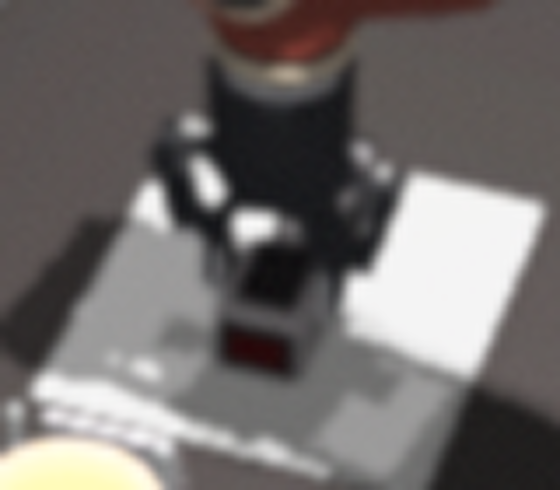

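Emit:
{"method": "play_rows", "body": {"commands": [{"dx": 0,"dy": 0,"dz": 0.3,"rx": 0,"ry": 0,"rz": 0,"claw": 1},{"dx": 0,"dy": 0,"dz": 0.6,"rx": 0,"ry": 0,"rz": 0,"claw": 1},{"dx": 0,"dy": 0,"dz": 0.7,"rx": 0,"ry": 0,"rz": 0,"claw": 1}]}}

```text
time: 8.35
tool_pos: [0.4513, 0.0421, -0.0052]
tool_rot: [0.001, 0.663, 0.749, 0.001]
contact_force: [-0.3, 0.2, -1.2]
gripper_width: 0.594
```

Emit:
{"method": "play_rows", "body": {"commands": [{"dx": 0,"dy": 0,"dz": 0.15,"rx": 0,"ry": 0,"rz": 0,"claw": 1},{"dx": 0,"dy": 0,"dz": 0.3,"rx": 0,"ry": 0,"rz": 0,"claw": 1},{"dx": 0,"dy": 0,"dz": 0.3,"rx": 0,"ry": 0,"rz": 0,"claw": 1}]}}

```text
time: 8.65
tool_pos: [0.4513, 0.0421, -0.0083]
tool_rot: [0.001, 0.663, 0.749, 0.001]
contact_force: [-0.3, -0.2, -1.7]
gripper_width: 0.591
```

Emit:
{"method": "play_rows", "body": {"commands": [{"dx": 0,"dy": 0,"dz": 0.1,"rx": 0,"ry": 0,"rz": 0,"claw": 1},{"dx": 0,"dy": 0,"dz": 0.2,"rx": 0,"ry": 0,"rz": 0,"claw": 1}]}}

```text
time: 8.85
tool_pos: [0.4514, 0.0422, -0.0086]
tool_rot: [0.001, 0.662, 0.749, 0.0]
contact_force: [-8.2, 1.2, 18.5]
gripper_width: 0.596
```

```bash
python3 - <<'E'
from h import *
s=grab_frame('side')
c=lambda i,x,y,w,h:cv2.resize(i[y:y+h,x:x+w],(w*7,h*7),interpolation=cv2.INTER_CUBIC)
cv2.imwrite('pics/c16.png',c(s,230,160,80,70))
goal((.45,.042,-.008),97)
# expected head front corners if resting on mat, grip centred
u=np.array([np.cos(np.radians(97)),np.sin(np.radians(97))]);v=np.array([-u[1],u[0]]);h=np.array([.4513,.0421])
for z in(.003,.049):
  for b in(1,-1): print(z,b,((proj('side',np.r_[h+.0325*u+b*.026*v,z])[0]-[230,160])*7).round())
E
```

```text
t 8.9 pos [ 0.4514  0.0421 -0.0085] w 0.594 F [-6.4  0.6 11.2]
move cm [ 0.   -0.14 -0.05] rv [0.001  0.0008 0.0004]
0.003 1 [295. 398.]
0.003 -1 [204. 375.]
0.049 1 [297. 338.]
0.049 -1 [204. 315.]
```

View pics/c16.png

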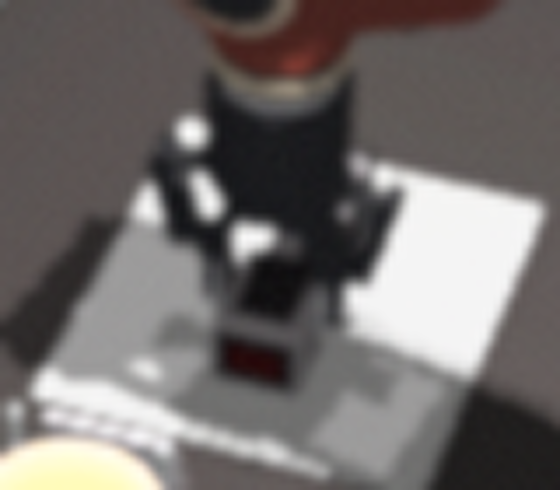

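Emit:
{"method": "play_rows", "body": {"commands": [{"dx": 0,"dy": 0,"dz": -0.05,"rx": 0,"ry": 0,"rz": 0,"claw": 0.8},{"dx": 0,"dy": 0,"dz": -0.05,"rx": 0,"ry": 0,"rz": 0,"claw": 0.3},{"dx": 0,"dy": 0,"dz": -0.05,"rx": 0,"ry": 0,"rz": 0,"claw": 0},{"dx": 0,"dy": 0,"dz": -0.05,"rx": 0,"ry": 0,"rz": 0,"claw": 0},{"dx": 0,"dy": 0,"dz": -0.05,"rx": 0,"ry": 0,"rz": 0,"claw": 0}]}}

```text
time: 9.4
tool_pos: [0.4514, 0.0421, -0.0081]
tool_rot: [0.001, 0.662, 0.749, 0.0]
contact_force: [0.3, 0.5, -0.0]
gripper_width: 1.003
```

Emit:
{"method": "play_rows", "body": {"commands": [{"dx": 0,"dy": 0,"dz": -3,"rx": 0,"ry": 0,"rz": 0,"claw": 0},{"dx": 0,"dy": 0,"dz": -7,"rx": 0,"ry": 0,"rz": 0,"claw": 0},{"dx": 0,"dy": 0,"dz": -11,"rx": 0,"ry": 0,"rz": 0,"claw": 0},{"dx": -8,"dy": 0,"dz": -12,"rx": 0,"ry": 0,"rz": 0,"claw": 0},{"dx": -14,"dy": 0,"dz": -12,"rx": 0,"ry": 0,"rz": 0,"claw": 0}]}}

```text
time: 9.9
tool_pos: [0.4653, -0.0572, 0.1132]
tool_rot: [0.003, 0.661, 0.75, 0.001]
contact_force: [1.6, 1.0, -0.3]
gripper_width: 1.003
```

```bash
python3 - <<'E'
from h import *
s=grab_frame('side');t=grab_frame('top');cv2.imwrite('pics/top_h.png',t);cv2.imwrite('pics/side_h.png',s)
c=lambda i,x,y,w,h:cv2.resize(i[y:y+h,x:x+w],(w*5,h*5),interpolation=cv2.INTER_CUBIC)
cv2.imwrite('pics/c17.png',np.hstack([c(s,225,135,80,100),c(t,225,155,80,100)]))
goal((.45,.042,-.008),97)
E
```

```text
t 10.0 pos [ 0.4646 -0.0612  0.1118] w 1.002 F [ 0.2 -0.3 -0.1]
move cm [10.47 -0.3  11.94] rv [ 0.0034  0.0038 -0.0057]
```

View pics/c17.png

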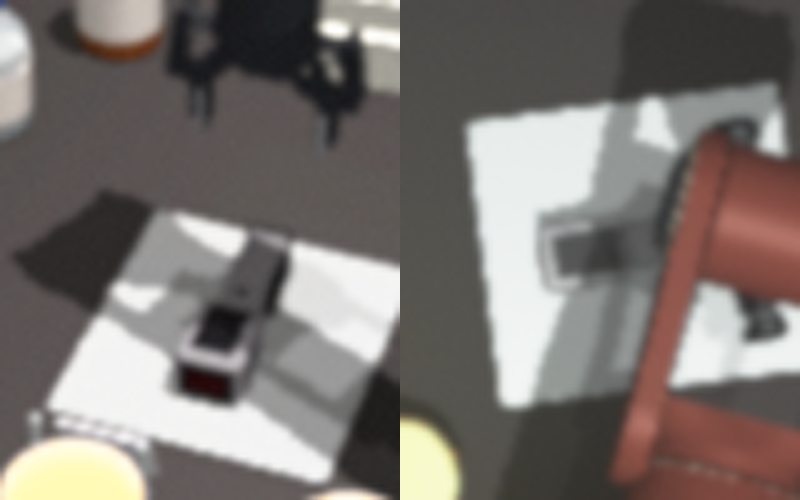

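```bash
python3 - <<'E'
from h import *
st=monitor.state();M=R.from_quat(st['tool_rot'][[1,2,3,0]]);p=st['tool_pos']
for dz in(0,-.013,-.03,-.043):
  for y in(.045,-.045):
    P=M.apply((0,y,dz))+p;q=proj('side',P)[0];print(dz,y,q.round(1),((q-[225,135])*5).round())
s=cv2.imread('pics/side_h.png');c=np.clip(cv2.resize(s[140:175,255:305],None,fx=14,fy=14,interpolation=cv2.INTER_CUBIC)*1.6,0,255);cv2.imwrite('pics/c18.png',c.astype(np.uint8))
# scanner edges from top: window-end edge & heading using head lid
t=cv2.imread('pics/top_h.png');g=cv2.cvtColor(t,cv2.COLOR_BGR2GRAY)
for r in range(192,220,1): print(r,g[r,245:280])
E
```

```text
0 0.045 [265.9 168.5] [205. 168.]
0 -0.045 [288.3 173.7] [317. 193.]
-0.013 0.045 [266.  165.9] [205. 155.]
-0.013 -0.045 [288.5 171.1] [318. 180.]
-0.03 0.045 [266.  162.5] [205. 138.]
-0.03 -0.045 [288.7 167.7] [319. 163.]
-0.043 0.045 [266.1 159.9] [206. 124.]
-0.043 -0.045 [288.9 165. ] [320. 150.]
192 [237 237 237 237 237 237 237 237 237 237 237 237 237 237 237 237 236 225
 191 160 151 150 151 150 150 149 144 132 122 121 122 122 110  85  63]
193 [237 237 237 237 237 237 237 237 237 237 237 237 237 237 237 236 232 219
 184 158 151 150 151 151 149 147 137 124 115 113 112 108  93  72  62]
194 [237 237 237 237 237 237 237 237 237 237 237 236 236 235 233 228 219 195
 168 154 150 150 151 150 147 139 128 118 113 111 110 102  82  63  63]
195 [237 237 237 237 237 238 237 236 236 236 233 228 225 224 218 201 183 166
 155 151 151 150 149 147 140 128 118 113 112 111 109  97  76  60  64]
196 [238 238 237 237 238 237 235 229 226 224 219 202 190 185 179 166 157 152
 150 149 147 145 142 138 128 118 113 112 111 110 106  91  70  60  72]
197 [238 238 238 238 238 237 230 211 192 186 179 166 157 154 
[... 2619 characters left out ...]
41 241 240 238 231 205 169 154 151 151 150
 150 147 138 124 115 113 117 127 141 147 146 131 103  88  95 102 103]
216 [241 241 241 241 241 241 241 241 241 241 238 224 190 160 152 151 150 150
 150 144 132 119 113 114 120 135 146 149 144 126  99  90  98 103 104]
217 [241 242 242 241 241 241 242 241 241 241 234 210 172 155 151 150 151 150
 149 143 128 117 113 114 123 138 147 148 141 119  95  94 102 104 104]
218 [241 242 242 242 242 242 242 242 242 240 230 197 163 152 151 151 150 150
 149 143 127 116 113 114 123 139 147 148 137 110  89  95 102 105 105]
219 [240 242 242 242 242 242 242 242 242 238 225 188 160 152 150 150 150 150
 147 139 125 115 113 114 124 139 148 147 132 103  87  94 103 105 105]
```

View pics/c18.png

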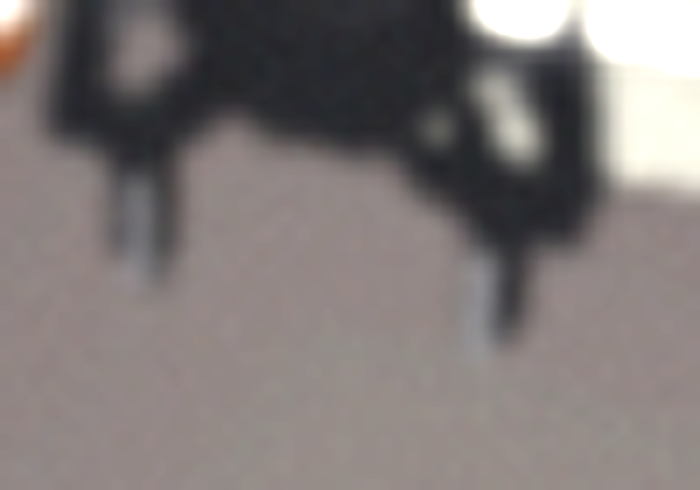

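```bash
python3 - <<'E'
from h import *
u=np.array([np.cos(np.radians(97)),np.sin(np.radians(97))]);v=np.array([-u[1],u[0]]);h=np.array([.4514,.0421])
f=ray('top',[[252.0,205]],.049)[0,:2];print('front edge pt',f,'ahead of head ctr',(f-h)@u,'lat',(f-h)@v)
# upper side edge (col 258): value half 236->150 ; lower edge col 255
for uv in([257,195.6],[253.5,196.9],[256.5,213.7],[258,213]): 
    q=ray('top',[uv],.049)[0,:2];print(uv,'along',((q-h)@u).round(4),'lat',((q-h)@v).round(4))
mid=h-.052*u;hd=mid-.04*u;print('mid',mid,'handle',hd, 'lab',((np.array([.46,.2085])-mid)@u,(np.array([.46,.2085])-mid)@v))
goal((*hd,.1),97)
E
```

```text
front edge pt [0.45345689 0.0777762 ] ahead of head ctr 0.03515960389165317 lat -0.00638939424972484
[257, 195.6] along 0.0116 lat -0.0383
[253.5, 196.9] along 0.0252 lat -0.0354
[256.5, 213.7] along 0.0233 lat 0.0281
[258, 213] along 0.0174 lat 0.0263
mid [ 0.45773721 -0.0095124 ] handle [ 0.46261198 -0.04921425] lab (np.float64(0.21611160327983173), np.float64(-0.028814955646731897))
t 10.0 pos [ 0.4646 -0.0612  0.1118] w 1.002 F [ 0.2 -0.3 -0.1]
move cm [ 1.22 -0.07  1.17] rv [ 0.0034  0.0038 -0.0057]
```

Emit:
{"method": "play_rows", "body": {"commands": [{"dx": 1.4,"dy": 0,"dz": 2,"rx": 0.003,"ry": 0.004,"rz": -0.006,"claw": 0},{"dx": 1.4,"dy": 0,"dz": 5,"rx": 0.003,"ry": 0.004,"rz": -0.006,"claw": 0},{"dx": 1.4,"dy": 0,"dz": 6.2,"rx": 0.003,"ry": 0.004,"rz": -0.006,"claw": 0},{"dx": 1.4,"dy": 0,"dz": 6.2,"rx": 0.003,"ry": 0.004,"rz": -0.006,"claw": 0},{"dx": 1.4,"dy": 0,"dz": 6.2,"rx": 0.003,"ry": 0.004,"rz": -0.006,"claw": 0}]}}

```text
time: 10.5
tool_pos: [0.4635, -0.0473, 0.0501]
tool_rot: [0.0, 0.662, 0.749, 0.0]
contact_force: [-0.6, -0.2, -0.3]
gripper_width: 1.001
```

```bash
python3 - <<'E'
from h import *
goal((.4624,-.0475,-.023),97)
s=grab_frame('side')
cv2.imwrite('pics/c19.png',cv2.resize(s[135:225,235:315],None,fx=6,fy=6,interpolation=cv2.INTER_CUBIC))
E
```

```text
t 10.5 pos [ 0.4635 -0.0473  0.0501] w 1.001 F [-0.6 -0.2 -0.3]
move cm [-0.01 -0.11  7.31] rv [ 0.0005 -0.0003  0.0006]
```

View pics/c19.png

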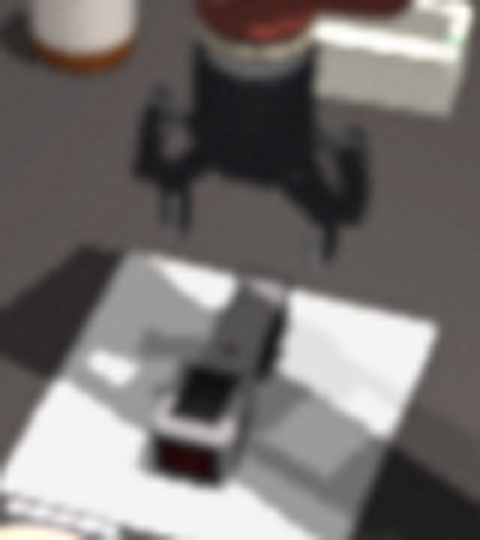

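Emit:
{"method": "play_rows", "body": {"commands": [{"dx": 0,"dy": -0.1,"dz": 2,"rx": 0,"ry": 0,"rz": 0,"claw": 0},{"dx": 0,"dy": -0.1,"dz": 4,"rx": 0,"ry": 0,"rz": 0,"claw": 0},{"dx": 0,"dy": -0.1,"dz": 5.5,"rx": 0,"ry": 0,"rz": 0,"claw": 0},{"dx": 0,"dy": -0.1,"dz": 6.3,"rx": 0,"ry": 0,"rz": 0,"claw": 0},{"dx": 0,"dy": -0.1,"dz": 6.6,"rx": 0,"ry": 0,"rz": 0,"claw": 0}]}}

```text
time: 11.05
tool_pos: [0.4636, -0.0477, -0.0149]
tool_rot: [0.001, 0.662, 0.749, 0.001]
contact_force: [-0.1, 0.2, 0.9]
gripper_width: 1.004
```

```bash
python3 - <<'E'
from h import *
goal((.4624,-.0475,-.023),97)
s=grab_frame('side')
cv2.imwrite('pics/c20.png',cv2.resize(s[150:210,245:305],None,fx=8,fy=8,interpolation=cv2.INTER_CUBIC))
E
```

```text
t 11.05 pos [ 0.4636 -0.0477 -0.0149] w 1.004 F [-0.1  0.2  0.9]
move cm [ 0.03 -0.12  0.81] rv [0.0023 0.0005 0.0007]
```

View pics/c20.png

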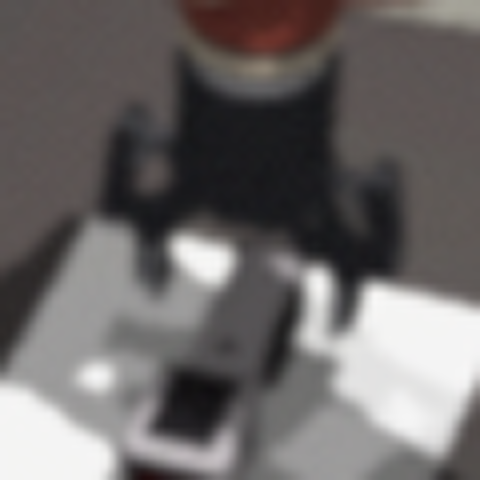

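Emit:
{"method": "play_rows", "body": {"commands": [{"dx": 0,"dy": -0.1,"dz": 0.4,"rx": 0.002,"ry": 0,"rz": 0,"claw": 0},{"dx": 0,"dy": -0.1,"dz": 0.7,"rx": 0.002,"ry": 0,"rz": 0,"claw": 0},{"dx": 0,"dy": -0.1,"dz": 0.7,"rx": 0.002,"ry": 0,"rz": 0,"claw": 0.3},{"dx": 0,"dy": -0.1,"dz": 0.7,"rx": 0.002,"ry": 0,"rz": 0,"claw": 0.45}]}}

```text
time: 11.5
tool_pos: [0.4628, -0.0479, -0.0217]
tool_rot: [0.0, 0.662, 0.749, 0.0]
contact_force: [-0.7, 0.7, 0.4]
gripper_width: 0.692
```

Emit:
{"method": "play_rows", "body": {"commands": [{"dx": 0,"dy": 0,"dz": 0,"rx": 0,"ry": 0,"rz": 0,"claw": 0.7},{"dx": 0,"dy": 0,"dz": 0,"rx": 0,"ry": 0,"rz": 0,"claw": 1},{"dx": 0,"dy": 0,"dz": 0,"rx": 0,"ry": 0,"rz": 0,"claw": 1},{"dx": 0,"dy": 0,"dz": 0,"rx": 0,"ry": 0,"rz": 0,"claw": 1}]}}

```text
time: 11.9
tool_pos: [0.4638, -0.048, -0.0209]
tool_rot: [0.001, 0.662, 0.749, 0.001]
contact_force: [1.4, 1.1, 4.5]
gripper_width: 0.424
```

Emit:
{"method": "play_rows", "body": {"commands": [{"dx": 0,"dy": 0,"dz": -1,"rx": 0,"ry": 0,"rz": 0,"claw": 1},{"dx": 0,"dy": 0,"dz": -2.5,"rx": 0,"ry": 0,"rz": 0,"claw": 1},{"dx": 0,"dy": 0,"dz": -4.5,"rx": 0,"ry": 0,"rz": 0,"claw": 1},{"dx": 0,"dy": 0,"dz": -7,"rx": 0,"ry": 0,"rz": 0,"claw": 1},{"dx": 0,"dy": 0,"dz": -7,"rx": 0,"ry": 0,"rz": 0,"claw": 1}]}}

```text
time: 12.4
tool_pos: [0.4659, -0.0487, 0.0524]
tool_rot: [0.004, 0.662, 0.749, 0.002]
contact_force: [1.7, 0.3, -2.3]
gripper_width: 0.425
```

```bash
cat >> h.py <<'E'
def aim(L=(.460,.2085,.085),head=97.3,pitch=20,dist=.085,win=(.127,0,-.047)):
    T=R.from_euler('z',head,degrees=True)*R.from_euler('y',pitch,degrees=True)
    W=np.array(L)-dist*T.apply([1,0,0]);Tt=T*R.from_matrix(np.diag([1.,-1,-1]))
    p=W-Tt.apply(win);print('W',W.round(4),'p',p.round(4));goal(p,head,pitch)
E
python3 - <<'E'
from h import *
aim()
s=grab_frame('side');cv2.imwrite('pics/c21.png',cv2.resize(s[110:240,215:315],None,fx=5,fy=5,interpolation=cv2.INTER_CUBIC))
E
```

```text
W [0.4701 0.1293 0.1141] p [ 0.4874 -0.005   0.1133]
t 12.4 pos [ 0.4659 -0.0487  0.0524] w 0.425 F [ 1.7  0.3 -2.3]
move cm [ 4.05  2.71 -6.08] rv [ 0.0075 -0.3452 -0.0061]
```

View pics/c21.png

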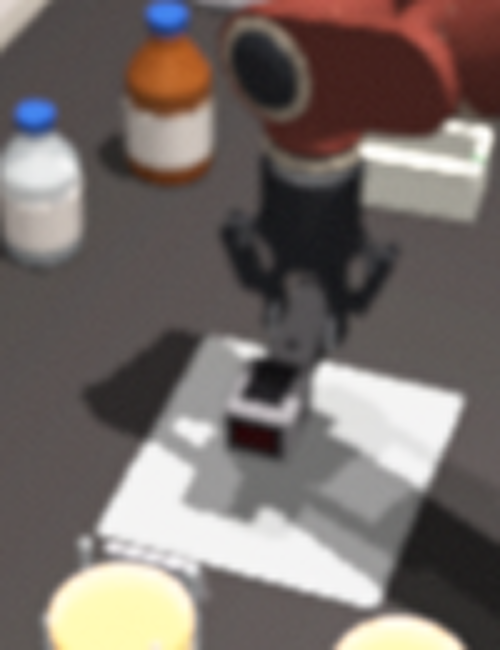

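Scanner lifted by the handle, level, jaws at 0.424 (trigger in). Now to the aim pose.

Emit:
{"method": "play_rows", "body": {"commands": [{"dx": 0.5,"dy": 0.4,"dz": -3,"rx": 0.005,"ry": -0.05,"rz": -0.005,"claw": 1},{"dx": 1.5,"dy": 1,"dz": -6,"rx": 0.007,"ry": -0.14,"rz": -0.006,"claw": 1},{"dx": 2.5,"dy": 1.8,"dz": -6.1,"rx": 0.007,"ry": -0.22,"rz": -0.006,"claw": 1},{"dx": 3.5,"dy": 2.4,"dz": -6.1,"rx": 0.007,"ry": -0.3,"rz": -0.006,"claw": 1},{"dx": 4,"dy": 2.7,"dz": -6.1,"rx": 0.007,"ry": -0.345,"rz": -0.006,"claw": 1}]}}

```text
time: 12.95
tool_pos: [0.485, -0.0038, 0.1094]
tool_rot: [0.129, 0.65, 0.74, -0.117]
contact_force: [-0.0, -0.3, -3.1]
gripper_width: 0.423
```

Emit:
{"method": "play_rows", "body": {"commands": [{"dx": 0,"dy": 0,"dz": 0,"rx": 0,"ry": 0,"rz": 0,"claw": 1},{"dx": 0,"dy": 0,"dz": 0,"rx": 0,"ry": 0,"rz": 0,"claw": 1},{"dx": 0,"dy": 0,"dz": 0,"rx": 0,"ry": 0,"rz": 0,"claw": 1}]}}

```text
time: 13.25
tool_pos: [0.4843, -0.0044, 0.1084]
tool_rot: [0.128, 0.65, 0.74, -0.117]
contact_force: [-0.3, -0.1, -2.4]
gripper_width: 0.422
```

```bash
python3 - <<'E'
from h import *
aim()
s=grab_frame('side');t=grab_frame('top');cv2.imwrite('pics/side_k.png',s);cv2.imwrite('pics/top_k.png',t)
c=lambda i,x,y,w,h:cv2.resize(i[y:y+h,x:x+w],(w*5,h*5),interpolation=cv2.INTER_CUBIC)
cv2.imwrite('pics/c22.png',np.hstack([c(s,205,140,80,110),c(t,190,150,80,110)]))
T=R.from_euler('z',97.3,degrees=True)*R.from_euler('y',20,degrees=True);W=np.array([.4701,.1293,.1141])
for l in[(0,0,0),(-.0015,.026,.023),(-.0015,-.026,.023),(-.0015,.026,-.023),(-.0015,-.026,-.023)]:
    P=W+T.apply(l);print(l,((proj('side',P)[0]-[205,140])*5).round(),((proj('top',P)[0]-[190,150])*5+[400,0]).round())
E
```

```text
W [0.4701 0.1293 0.1141] p [ 0.4874 -0.005   0.1133]
t 13.25 pos [ 0.4843 -0.0044  0.1084] w 0.422 F [-0.3 -0.1 -2.4]
move cm [-0.26  0.29 -0.43] rv [-0.0063 -0.0005  0.0035]
(0, 0, 0) [244. 308.] [635. 254.]
(-0.0015, 0.026, 0.023) [276. 300.] [630. 292.]
(-0.0015, -0.026, 0.023) [206. 283.] [618. 218.]
(-0.0015, 0.026, -0.023) [282. 328.] [655. 288.]
(-0.0015, -0.026, -0.023) [214. 312.] [644. 216.]
```

View pics/c22.png

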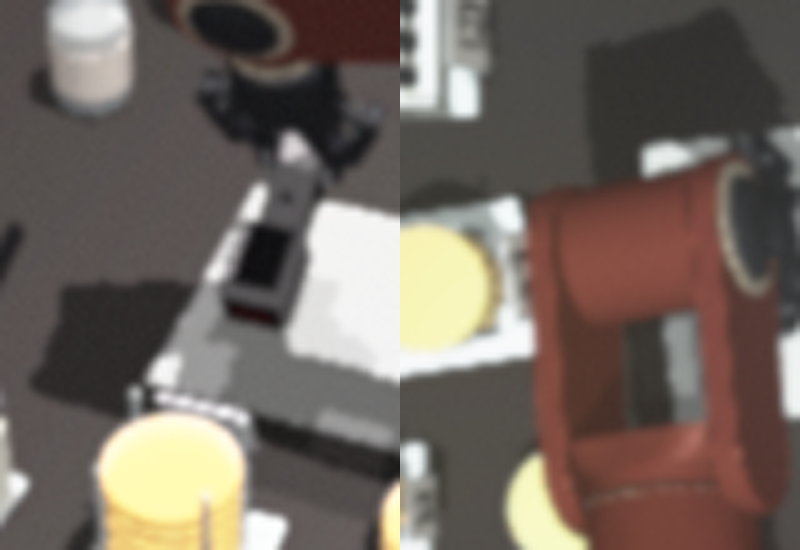

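Emit:
{"method": "play_rows", "body": {"commands": [{"dx": -0.26,"dy": 0.3,"dz": -0.43,"rx": -0.006,"ry": 0,"rz": 0.003,"claw": 1},{"dx": -0.26,"dy": 0.3,"dz": -0.43,"rx": -0.006,"ry": 0,"rz": 0.003,"claw": 1},{"dx": -0.26,"dy": 0.3,"dz": -0.43,"rx": -0.006,"ry": 0,"rz": 0.003,"claw": 1},{"dx": -0.26,"dy": 0.3,"dz": -0.43,"rx": -0.006,"ry": 0,"rz": 0.003,"claw": 1},{"dx": -0.26,"dy": 0.3,"dz": -0.43,"rx": -0.006,"ry": 0,"rz": 0.003,"claw": 1}]}}

```text
time: 13.85
tool_pos: [0.4879, -0.0052, 0.114]
tool_rot: [0.131, 0.651, 0.739, -0.114]
contact_force: [-0.2, 0.2, -2.2]
gripper_width: 0.422
```

```bash
python3 - <<'E'
from h import *
aim();print(monitor.state()['joint_vel'].round(3))
s=grab_frame('side')
i=cv2.resize(s[170:235,220:285],None,fx=9,fy=9,interpolation=cv2.INTER_CUBIC);i=np.clip(i*1.5,0,255).astype(np.uint8)
T=R.from_euler('z',97.3,degrees=True)*R.from_euler('y',20,degrees=True);W=np.array([.4701,.1293,.1141])
for P,c in((W,(0,255,0)),(np.array([.46,.2085,.085]),(255,0,0)),(W+T.apply([-.0015,.026,.023]),(0,255,255)),(W+T.apply([-.0015,-.026,.023]),(0,255,255)),(W+T.apply([-.0015,-.026,-.023]),(0,255,255)),(W+T.apply([-.0015,.026,-.023]),(0,255,255)),(W+T.apply([-.0665,.026,.023]),(0,255,255))):
    q=((proj('side',P)[0]-[220,170]+.5)*9).astype(int);cv2.circle(i,tuple(int(a) for a in q),4,c,-1)
cv2.imwrite('pics/c23.png',i)
E
```

```text
W [0.4701 0.1293 0.1141] p [ 0.4874 -0.005   0.1133]
t 13.85 pos [ 0.4879 -0.0052  0.114 ] w 0.422 F [-0.2  0.2 -2.2]
move cm [ 0.05 -0.05  0.06] rv [ 0.0008 -0.0003 -0.0006]
[0.002 0.001 0.002 0.    0.    0.001]
```

View pics/c23.png

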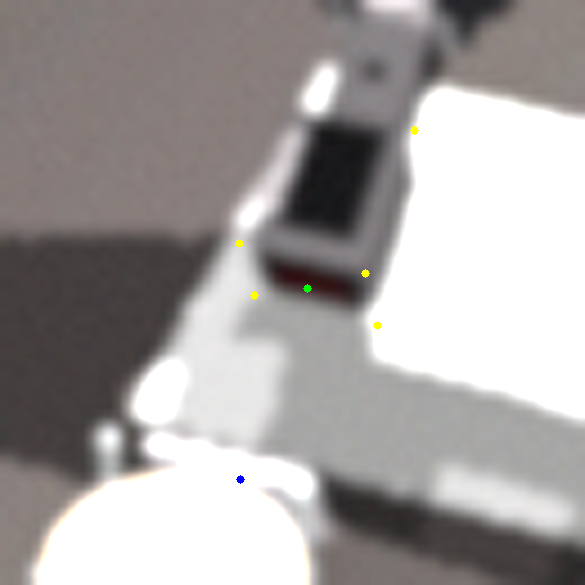

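Emit:
{"method": "play_rows", "body": {"commands": [{"dx": 0,"dy": 0,"dz": 0,"rx": 0,"ry": 0,"rz": 0,"claw": 1},{"dx": 0,"dy": 0,"dz": 0,"rx": 0,"ry": 0,"rz": 0,"claw": 1},{"dx": 0,"dy": 0,"dz": 0,"rx": 0,"ry": 0,"rz": 0,"claw": 1},{"dx": 0,"dy": 0,"dz": 0,"rx": 0,"ry": 0,"rz": 0,"claw": 1},{"dx": 0,"dy": 0,"dz": 0,"rx": 0,"ry": 0,"rz": 0,"claw": 1}]}}

```text
time: 14.4
tool_pos: [0.4878, -0.0052, 0.114]
tool_rot: [0.13, 0.651, 0.739, -0.114]
contact_force: [-0.7, -0.5, -1.7]
gripper_width: 0.423
```

Emit:
{"method": "play_rows", "body": {"commands": [{"dx": 0,"dy": 0,"dz": 0,"rx": 0,"ry": 0,"rz": 0,"claw": 1},{"dx": 0,"dy": 0,"dz": 0,"rx": 0,"ry": 0,"rz": 0,"claw": 1},{"dx": 0,"dy": 0,"dz": 0,"rx": 0,"ry": 0,"rz": 0,"claw": 1},{"dx": 0,"dy": 0,"dz": 0,"rx": 0,"ry": 0,"rz": 0,"claw": 1},{"dx": 0,"dy": 0,"dz": 0,"rx": 0,"ry": 0,"rz": 0,"claw": 1}]}}

```text
time: 14.9
tool_pos: [0.4878, -0.0052, 0.114]
tool_rot: [0.131, 0.651, 0.739, -0.114]
contact_force: [0.5, -0.0, -2.0]
gripper_width: 0.423
```

Emit:
{"method": "play_rows", "body": {"commands": [{"dx": 0,"dy": 0,"dz": 0,"rx": 0,"ry": 0,"rz": 0,"claw": 1},{"dx": 0,"dy": 0,"dz": 0,"rx": 0,"ry": 0,"rz": 0,"claw": 1},{"dx": 0,"dy": 0,"dz": 0,"rx": 0,"ry": 0,"rz": 0,"claw": 1},{"dx": 0,"dy": 0,"dz": 0,"rx": 0,"ry": 0,"rz": 0,"claw": 1},{"dx": 0,"dy": 0,"dz": 0,"rx": 0,"ry": 0,"rz": 0,"claw": 1}]}}

```text
time: 15.4
tool_pos: [0.4878, -0.0052, 0.114]
tool_rot: [0.13, 0.651, 0.739, -0.114]
contact_force: [0.6, -0.5, -1.6]
gripper_width: 0.418
```

```bash
python3 - <<'E'
from h import *
aim()
# candidates: predicted top-rear head corners / handle for pitch check at 14,20,26 deg about grip
p=np.array([.4879,-.0052,.114])
for pt in(12,20,28):
  T=R.from_euler('z',97.3,degrees=True)*R.from_euler('y',pt,degrees=True)
  T0=R.from_euler('z',97.3,degrees=True)*R.from_euler('y',20,degrees=True)
  g=p+T0.apply([0,0,.043])  # grip point, scanner pivots here
  f=lambda a,b,c:((proj('side',g+T.apply([a,b,c]))[0]-[220,170]+.5)*9).round()
  # grip is at 21mm above underside
  print(pt,'TL',f(.1255,-.026,.025),'TR',f(.1255,.026,.025),'BR',f(.1255,.026,-.021),'screen/back-right',f(.0605,.026,.025),'tail',f(-.044,.0,.015))
E
```

```text
W [0.4701 0.1293 0.1141] p [ 0.4874 -0.005   0.1133]
t 15.4 pos [ 0.4878 -0.0052  0.114 ] w 0.418 F [ 0.6 -0.5 -1.6]
move cm [ 0.04 -0.05  0.05] rv [ 0.0008 -0.0004 -0.0005]
12 TL [237. 214.] TR [364. 243.] BR [371. 310.] screen/back-right [415. 113.] tail [434. -83.]
20 TL [239. 244.] TR [365. 274.] BR [377. 326.] screen/back-right [414. 131.] tail [431. -88.]
28 TL [243. 269.] TR [368. 299.] BR [384. 335.] screen/back-right [414. 148.] tail [428. -90.]
```

```bash
python3 - <<'E'
from h import *
goal((.463,-.048,.05),97)
E
```

```text
t 15.4 pos [ 0.4878 -0.0052  0.114 ] w 0.418 F [ 0.6 -0.5 -1.6]
move cm [-1.51 -3.01  7.35] rv [0.0018 0.3487 0.0048]
```

Emit:
{"method": "play_rows", "body": {"commands": [{"dx": -1,"dy": -0.8,"dz": 0,"rx": 0,"ry": 0.1,"rz": 0,"claw": 1},{"dx": -2,"dy": -1.5,"dz": 1.5,"rx": 0.002,"ry": 0.2,"rz": 0.003,"claw": 1},{"dx": -2,"dy": -2.3,"dz": 3.5,"rx": 0.002,"ry": 0.3,"rz": 0.005,"claw": 1},{"dx": -1.5,"dy": -3,"dz": 5.5,"rx": 0.002,"ry": 0.349,"rz": 0.005,"claw": 1},{"dx": -1.5,"dy": -3,"dz": 7.3,"rx": 0.002,"ry": 0.349,"rz": 0.005,"claw": 1}]}}

```text
time: 15.9
tool_pos: [0.4624, -0.0494, 0.0498]
tool_rot: [-0.0, 0.664, 0.748, -0.0]
contact_force: [0.1, 0.4, -1.4]
gripper_width: 0.419
```

Emit:
{"method": "play_rows", "body": {"commands": [{"dx": 0,"dy": 0,"dz": 0,"rx": 0,"ry": 0,"rz": 0,"claw": 1},{"dx": 0,"dy": 0,"dz": 0,"rx": 0,"ry": 0,"rz": 0,"claw": 1}]}}

```text
time: 16.1
tool_pos: [0.4623, -0.0495, 0.0498]
tool_rot: [-0.0, 0.664, 0.748, -0.0]
contact_force: [1.0, 0.9, -2.7]
gripper_width: 0.422
```

```bash
python3 - <<'E'
from h import *
goal((.463,-.048,-.021),97)
E
```

```text
t 16.1 pos [ 0.4623 -0.0495  0.0498] w 0.422 F [ 1.   0.9 -2.7]
move cm [0.14 0.09 7.08] rv [-0.001  -0.0004 -0.0033]
```

Emit:
{"method": "play_rows", "body": {"commands": [{"dx": 0,"dy": 0,"dz": 2,"rx": 0,"ry": 0,"rz": 0,"claw": 1},{"dx": 0,"dy": 0,"dz": 4,"rx": 0,"ry": 0,"rz": 0,"claw": 1},{"dx": 0,"dy": 0,"dz": 5.5,"rx": 0,"ry": 0,"rz": 0,"claw": 1},{"dx": 0,"dy": 0,"dz": 6.2,"rx": 0,"ry": 0,"rz": 0,"claw": 1},{"dx": 0,"dy": 0,"dz": 6.6,"rx": 0,"ry": 0,"rz": 0,"claw": 1}]}}

```text
time: 16.6
tool_pos: [0.4628, -0.0491, -0.0157]
tool_rot: [-0.0, 0.663, 0.748, -0.0]
contact_force: [-0.0, -0.1, -2.2]
gripper_width: 0.425
```

Emit:
{"method": "play_rows", "body": {"commands": [{"dx": 0,"dy": 0,"dz": 0.15,"rx": 0,"ry": 0,"rz": 0,"claw": 1},{"dx": 0,"dy": 0,"dz": 0.3,"rx": 0,"ry": 0,"rz": 0,"claw": 1}]}}

```text
time: 16.8
tool_pos: [0.464, -0.0492, -0.0177]
tool_rot: [0.001, 0.663, 0.748, 0.0]
contact_force: [0.2, -0.5, -1.8]
gripper_width: 0.421
```

Emit:
{"method": "play_rows", "body": {"commands": [{"dx": 0,"dy": 0,"dz": 0.1,"rx": 0,"ry": 0,"rz": 0,"claw": 1},{"dx": 0,"dy": 0,"dz": 0.25,"rx": 0,"ry": 0,"rz": 0,"claw": 1}]}}

```text
time: 17.0
tool_pos: [0.4649, -0.0494, -0.0194]
tool_rot: [0.002, 0.663, 0.748, 0.001]
contact_force: [0.3, -1.1, -2.0]
gripper_width: 0.422
```

Emit:
{"method": "play_rows", "body": {"commands": [{"dx": 0,"dy": 0,"dz": 0.1,"rx": 0,"ry": 0,"rz": 0,"claw": 1},{"dx": 0,"dy": 0,"dz": 0.2,"rx": 0,"ry": 0,"rz": 0,"claw": 1}]}}

```text
time: 17.2
tool_pos: [0.4652, -0.0496, -0.0209]
tool_rot: [0.002, 0.663, 0.748, 0.001]
contact_force: [-2.2, 0.4, 7.6]
gripper_width: 0.422
```

Contact at −0.0209, as at pick-up. Releasing.

Emit:
{"method": "play_rows", "body": {"commands": [{"dx": 0,"dy": 0,"dz": 0,"rx": 0,"ry": 0,"rz": 0,"claw": 0.7},{"dx": 0,"dy": 0,"dz": 0,"rx": 0,"ry": 0,"rz": 0,"claw": 0.3},{"dx": 0,"dy": 0,"dz": 0,"rx": 0,"ry": 0,"rz": 0,"claw": 0},{"dx": 0,"dy": 0,"dz": 0,"rx": 0,"ry": 0,"rz": 0,"claw": 0},{"dx": 0,"dy": 0,"dz": 0,"rx": 0,"ry": 0,"rz": 0,"claw": 0}]}}

```text
time: 17.7
tool_pos: [0.4654, -0.0496, -0.0208]
tool_rot: [0.002, 0.663, 0.748, 0.001]
contact_force: [1.0, -0.4, 0.4]
gripper_width: 1.001
```

Emit:
{"method": "play_rows", "body": {"commands": [{"dx": 0,"dy": 0,"dz": -2,"rx": 0,"ry": 0,"rz": 0,"claw": 0},{"dx": 0,"dy": 0,"dz": -6,"rx": 0,"ry": 0,"rz": 0,"claw": 0},{"dx": 0,"dy": 0,"dz": -10,"rx": 0,"ry": 0,"rz": 0,"claw": 0},{"dx": -4,"dy": 0,"dz": -13,"rx": 0,"ry": 0,"rz": 0,"claw": 0},{"dx": -9,"dy": 0,"dz": -16,"rx": 0,"ry": 0,"rz": 0,"claw": 0}]}}

```text
time: 18.2
tool_pos: [0.4754, -0.1321, 0.1377]
tool_rot: [0.004, 0.662, 0.749, 0.002]
contact_force: [1.3, 0.3, 0.1]
gripper_width: 0.999
```

Emit:
{"method": "play_rows", "body": {"commands": [{"dx": -5,"dy": 0,"dz": 0,"rx": 0,"ry": 0,"rz": 0,"claw": 0},{"dx": -10,"dy": 0,"dz": 0,"rx": 0,"ry": 0,"rz": 0,"claw": 0},{"dx": -10,"dy": 0,"dz": 0,"rx": 0,"ry": 0,"rz": 0,"claw": 0}]}}

```text
time: 18.5
tool_pos: [0.4881, -0.2365, 0.1388]
tool_rot: [0.005, 0.664, 0.747, 0.001]
contact_force: [-0.7, 0.3, 0.6]
gripper_width: 0.998
```

```bash
python3 - <<'E'
from h import *
s=grab_frame('side');t=grab_frame('top')
c=lambda i,x,y,w,h:cv2.resize(i[y:y+h,x:x+w],(w*5,h*5),interpolation=cv2.INTER_CUBIC)
cv2.imwrite('pics/c30.png',np.hstack([c(s,215,120,80,110),c(t,230,150,80,110)]))
goal((.463,-.048,-.021),97)
E
```

```text
t 18.6 pos [ 0.4875 -0.2321  0.1377] w 0.997 F [0.5 0.2 0.4]
move cm [18.61 -0.31 15.83] rv [ 0.0067  0.0024 -0.0011]
```

View pics/c30.png

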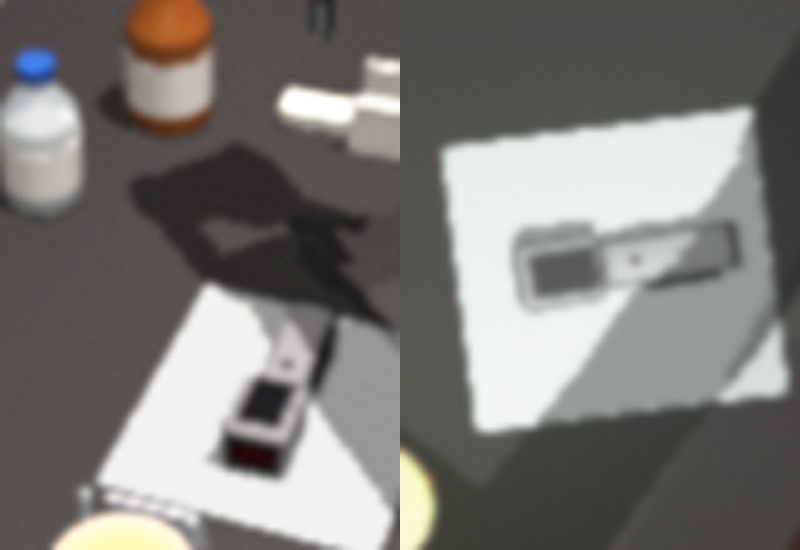

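```bash
python3 - <<'E'
from h import *
f=ray('top',[[254.1,204.2]],.049)[0,:2];b=ray('top',[[298,199]],.039)[0,:2]
d=f-b;print(f,b,'len',np.linalg.norm(d),'heading',np.degrees(np.arctan2(d[1],d[0])))
u=d/np.linalg.norm(d);p=np.array([.4654,-.0496]);v=np.array([-u[1],u[0]])
print('window ahead of grip',(f-p)@u+.0015,'lat',(f-p)@v,'grip vs axis',(b-p)@u)
T=np.array([.46,.2085]);
st=monitor.state();print(st['time'],abs(st['joint_vel']).max())
E
```

```text
[0.45623725 0.06988121] [ 0.47155511 -0.09500033] len 0.16559154340707757 heading 95.30766892349601
window ahead of grip 0.12131650045166252 lat -0.0019290136861851916 grip vs axis -0.045775042955415055
18.6 0.037716646132874024
```

```bash
python3 -c "
from plant import ticket
print(ticket.job_done())"
```

```text
the job is handed in; nothing more can be done
None
```

The job is handed in, and every step looked right in the checks I could make, but no verdict was reported.

**What I did**
- I lifted the scanner out of the cradle by its head, laid it flat on the mat pointing at the dish label, and let go.
- I picked it up again across the handle. The jaws closed to about 38 mm, which means the trigger was fully in.
- I held it about 85 mm from the label on the larger yellow dish carrier, nose down 20°, for about 2 s at near-zero joint speed.
- I laid it back flat on the mat, released it and backed away. The clock stood at 18.6 s of the 64 s allowed.

**Last checks**
- The final pictures show the scanner flat on the mat, with both bottles standing and the gripper clear.
- From above, the scanner measured 166 mm against the stated 170 mm. Its heading was 95° against the 97° aimed for, and its axis ran within 2 mm of where I had gripped it.
- In the side view, the head's top edges at the hold sat within about 1 pixel of prediction on the clear side and 2 on the dark side. That suggests an aim error of a few millimetres against the 20 mm allowed.
- The top camera could not see the hold, because the arm was in the way.

**What disagreed**
- In the images the fingertips sat about 28 mm further back along the tool than the reported TCP. I set grip and placing heights from the images and relative motion. Contact with the mat then came at the tool heights this predicted.
- In the side view, the bottom edge of the head's front face looked about 2.5 pixels higher than predicted at the hold. I took this for a bevel, because the scanner lying flat looked the same.

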